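# Two eggs from the blocked egg drawer

### The job

Set aside upright whatever stands in the way of the little egg chest's drawer, pull the drawer fully open without running it into any of them, and gently stand one egg upright in each of the two egg cups. Then push the drawer fully shut and put what you cleared back upright just where it stood, so that the pepper mill, the tumbler and the spice jar all end where they began.

Things in the scene. Friction and masses are not known exactly. Their poses are not given: they have to be found in the camera images.
- drawer (a joint): drawer travel, m: 0 shut (flush), 0.095 fully open at its stop; slides out level along the chest's -x, friction about 1.2 N, stays where left. Front 177 mm wide, 12 mm thick, from 11 to 74 mm above the worktop; behind it a board, top at 26 mm, with 2 rows of three 34 mm wells, no side walls. It sweeps the space 95 mm before the chest (knob 138 mm).
- drawer_knob (a point): middle of the dark round knob on the drawer's front, 46 mm above the worktop, moving with the drawer; axes as the chest's. The knob's head is 28 mm across and its stem 12 mm; it projects 43 mm from the front, the head taking the outer 13 mm; this point lies 35 mm out.
- egg_a_center (a point): centre of one brown egg standing upright in the left front well of the drawer (45 mm behind the drawer's outer face, 55 mm left of the knob's line). Egg 43 mm thick, 56 mm long, 58 g; centre about 45 mm above the worktop in the drawer, about 67 mm when seated in a cup. Its x axis runs along the egg, up as it stands.
- egg_b_center (a point): centre of the other egg, alike, in the right front well (55 mm right of the knob's line); either egg may go into either cup.
- egg_cup_a: white egg cup, loose, 47 mm wide at the rim and 44 mm at the foot, 54 mm high, 60 g; its mouth is a round hollow 44 mm wide at the rim, narrowing to 32 mm 18 mm down. Origin: centre of its underside, z up.
- egg_cup_b: terracotta brown egg cup, same shape and size. Origin: centre of its underside, z up.
- pepper_mill: brown turned-wood pepper mill: 58 mm wide foot, 48 mm just below the head, head 50 mm wide at 109 to 139 mm, finial to 150 mm, 0.18 kg. Origin: centre of its underside, z up. Of mill, tumbler and jar, two stand before the drawer (about 80 mm from its front, 62 mm left and right of the knob's line), the third 170 to 200 mm left of that line, out of the way; which varies.
- spice_jar: slim glass spice jar with a black cap, loose: 41 mm wide, 105 mm high, straight-sided, 0.11 kg. Origin: centre of its underside, z up. The bare worktop between the chest and the egg cups (0.46 to 0.55 m ahead of the robot) has room to set things aside.
- egg_chest: fixed pale wooden egg chest, 200 mm wide (y), 130 mm deep (x), 88 mm high, with a glass pane in its top through which the eggs show and one drawer in its front. Origin: centre of its underside; x points into it, so the front lies at x = -65 mm; y to the left when facing the front; z up.
- tumbler: small plain clear-glass tumbler, loose: 46 mm wide at the rim, 37 mm at the foot, 59 mm high, open at the top, 0.07 kg. Origin: centre of its underside, z up.
Not all that is in view belongs to the job. Leave any turquoise look-alike of the tumbler alone.

How it is judged:
By the outcome, as a careful person would: the job done as asked, in the order asked, and still so for the second after the job is handed in, with the robot touching nothing.
It also fails if it takes over 144 s, if anything falls off the work surface, if the arm or the gripper's body presses on something with over 40 N, if the wrist force passes 120 N, or if a joint passes its speed limit or range.

### The arm

A 6-joint arm with a two-finger parallel gripper is mounted at the origin on a cart in front of the work surface, level with it; the furniture and walls round the work are solid. World frame = base frame: x ahead of the robot, y to its left, z up, the work surface at z = 0. Lengths are in mm, angles in rad, forces in N, time in s.
With the tool pointing down it reaches from about 325 to 775 mm from the base axis. Payload 5.5 kg.
Tool frame: the origin (TCP) lies on the centre line of the jaws, within the pads' length; the fingertips stand 11 mm ahead of it and the grasp point (between the pads) lies 8 mm behind it; z points along the fingers, y is the direction in which the jaws open and shut (so a half turn about z gives the same grasp; the last joint's range is limited). The gripper opens to 88 mm and grips with 3 to 60 N. Pads are 20 mm wide; open, the fingers measure 115 mm over their backs; the gripper's body (75 mm by 178 mm) begins 61 mm behind the grasp point.
Start: joints at [-1.168, 0.091, 1.231, -0, 1.82, -0.057], TCP at [266.263, -537.699, 233.631] pointing down, gripper open.
Joint ranges: [-2.87, 2.87], [-0.86, 2.18], [0.17, 2.46], [-1.51, 4.65], [0.06, 2.69], [-2.65, 2.65]. Speed limits (rad/s): [2.57, 2.57, 3.01, 3.14, 3.14, 3.14].

### API

Orientations are given as a unit quaternion [w, x, y, z].
In Python, from bench import monitor, cams, job gives the robot as it stands.
- The arm moves only by the tool play_rows, never from a script. Its argument "steps" is text: rows parted by semicolons, each of 7 numbers parted by spaces: the shift along the tool's x, y, z in units of 25 mm (1.0 is 25 mm), then the turn, a rotation vector about the tool's x, y, z in units of 5 degrees (1.0 is 5 degrees), then the opening, from 0 (shut) to 1 (fully open). A call has 1 to 10 rows; each row shifts and turns the commanded pose from where the row before left it, along the tool's axes as they then stand; what a row does not reach is not made up. A row lasts 1/12 s, in which the tool goes at most 41.7 mm and 7.16 degrees, less where a joint would pass 70% of its speed; a pose out of reach is approached as far as the arm can. A call is refused whole if a number of a shift passes 1 or a number of a turn 1, either way. A call with a gripper value outside its range is refused whole. The fingers move at their own pace and stop on an object; the grip force is fixed at half the most. Time passes only in rows, so rows that do not move let the fingers close. It gives the time, the measured TCP pose, the force and the opening at its end, in the units of the state.
- monitor.observe(): the state, without advancing time (a new reading comes with each control period).
- cams.capture(name): name is "scene" or "side" or "wrist"; returns a dict with "pixels" (400x640x3 uint8, blue, green, red), "depth" (400x640 float32, mm along the optical axis (not along the pixel's ray), 0 where there is no reading), "fov_y" (degrees; the focal length in pixels is half the picture's height over the tangent of half this angle, whatever the lens; pixels are square), "cx", "cy" (the principal point, pixels), "position" and "rotation" of the camera in the world; the wrist camera has in their place "tool_from_camera" (4x4, takes a point from camera to tool coordinates, whose origin is the TCP and whose axes are the flange's). Camera axes: x right, y down, z forward; pixel columns grow to the right and rows downward; lengths in mm; the calibration is good to about 2 mm. A picture is of the moment at which its call begins: read the wrist's pose just before it.
- job.hand_in(): hands the job in, once; it reports no verdict.
The state is a dict: "time": time; "qpos": joint angles; "qd": joint speeds; "joint_torque": joint torques, N m; "tool_pos": TCP position; "orientation": TCP orientation; "wrist_force": force on the tool from outside, world axes, zero at the start; "moment": the same for the moment, N m; "width": opening from 0.0 (shut) to 1.0 (fully open).
Only numpy, scipy, OpenCV 4.12 (cv2) and the standard library are available. Lean on these libraries where they do the work, as an engineer would, in place of code of your own. Each camera call takes 0.05 s, during which the arm holds its last target. There are 200 camera calls.

## Working session

There is one attempt and no reset: what is moved stays moved. The work goes in short steps, Python scripts to look and compute and a tool call to move; the robot and the scene stay as the last step left them, time stands still between calls to the robot, and variables do not carry over. Pictures are saved under pics/ and viewed, about 12 in all and at most 16, crops included, and the job is handed in when it is done.

Besides the shell and the picture viewer there is one more tool, called after "Call:" as name(argument=value, ...) on one line, values as JSON. play_rows: Moves the arm, as the interface text tells. Its arguments: {"type":"object","properties":{"steps":{"type":"string"}},"required":["steps"]}

```bash
mkdir -p pics; ls; python3 - <<'E'
from bench import monitor,cams,job
import cv2,numpy as np
s=monitor.observe();print(s)
for n in("scene","side"):
    c=cams.capture(n);cv2.imwrite(f"pics/{n}0.png",c["pixels"]);print(n,c["fov_y"],c["cx"],c["cy"],c["position"],c["rotation"]);np.savez(f"pics/{n}0.npz",**{k:np.array(v) for k,v in c.items()})
E
```

```text
pics
{'time': 0.0, 'qpos': array([-1.16771898e+00,  9.18184117e-02,  1.23189811e+00, -1.44352789e-05,
        1.81980210e+00, -5.66996804e-02]), 'qd': array([-3.03583745e-04,  7.50923049e-05,  2.13379632e-03, -6.82466403e-04,
       -1.06273348e-03,  2.00171537e-03]), 'joint_torque': array([ 1.30668373e-04, -4.46452045e+01, -4.06447184e+01,  6.96939393e-02,
        2.91213021e-02, -1.43506545e-04]), 'tool_pos': array([ 266.1309865 , -537.43027442,  232.52418212]), 'orientation': array([-9.47371362e-04,  9.73691757e-01,  2.27867141e-01, -1.72837500e-04]), 'wrist_force': array([-0.01024019, -0.05603713, -0.51123354]), 'moment': array([0.031968  , 0.01702459, 0.01132688]), 'width': 1.0008613750603534}
scene 48.9012794094091 317.11652056496365 200.378267784425 [ -92.12309778 -941.75367356  738.44583485] [-0.45138884  0.83242237 -0.2869576   0.1448325 ]
side 43.992691776468476 314.4306722313031 205.46465832555072 [-131.22480575  473.22667838 1143.7621886 ] [ 0.13758399 -0.38135947  0.86395014 -0.29870682]
```

View pics/scene0.png

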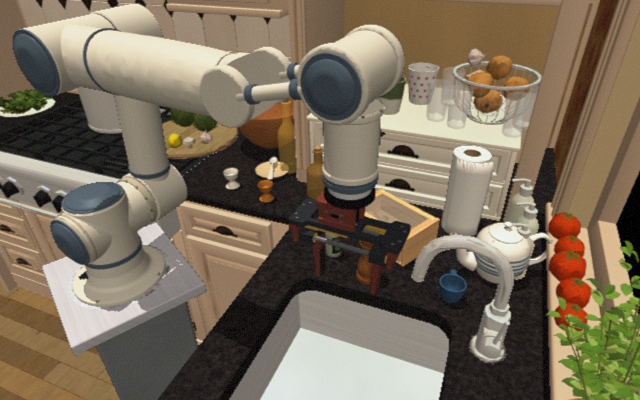

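View pics/side0.png

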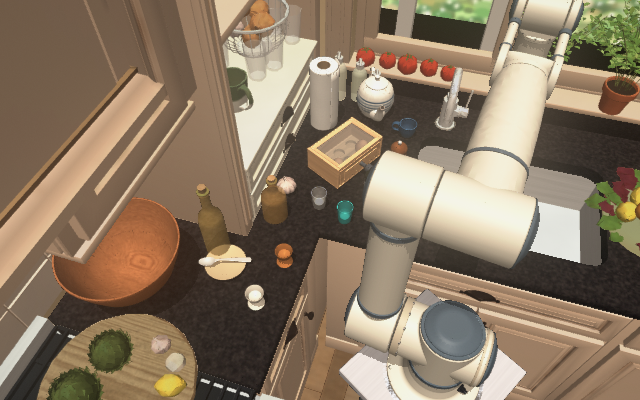

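The side view shows the chest at (345,152), clear tumbler at (319,198), the turquoise look-alike at (345,212), cups at (284,256) and (255,297). Mill and jar are hidden by the arm; I'll locate roughly, then shift the arm.

```bash
cat > h.py <<'E'
import numpy as np,cv2
from scipy.spatial.transform import Rotation as R
def rot(q): return R.from_quat(np.r_[q[1:],q[0]]).as_matrix()
def pose(s):
    T=np.eye(4);T[:3,:3]=rot(s["orientation"]);T[:3,3]=s["tool_pos"];return T
def cap(name,tag):
    from bench import cams,monitor
    s=monitor.observe();c=cams.capture(name)
    if "position" in c: T=np.eye(4);T[:3,:3]=rot(c["rotation"]);T[:3,3]=c["position"]
    else: T=pose(s)@np.array(c["tool_from_camera"])
    d=dict(px=c["pixels"],depth=c["depth"],f=200/np.tan(np.radians(c["fov_y"])/2),cx=c["cx"],cy=c["cy"],T=T)
    cv2.imwrite(f"pics/{tag}.png",c["pixels"]);np.savez(f"pics/{tag}.npz",**d);return d
def load(tag): return dict(np.load(f"pics/{tag}.npz"))
def cloud(d):
    v,u=np.mgrid[0:400,0:640];z=d["depth"]
    P=np.stack([(u-d["cx"])/d["f"]*z,(v-d["cy"])/d["f"]*z,z],-1)@d["T"][:3,:3].T+d["T"][:3,3]
    P[z==0]=np.nan;return P
def plane(d,u,v,z):
    r=d["T"][:3,:3]@np.array([(u-d["cx"])/d["f"],(v-d["cy"])/d["f"],1]);o=d["T"][:3,3]
    return o+r*(z-o[2])/r[2]
def pix(d,p):
    q=d["T"][:3,:3].T@(np.asarray(p,float)-d["T"][:3,3]);return q[:2]/q[2]*d["f"]+[d["cx"],d["cy"]]
E
python3 - <<'E'
import numpy as np
from h import *
for n in("scene","side"):
    c=dict(np.load(f"pics/{n}0.npz"));T=np.eye(4);T[:3,:3]=rot(c["rotation"]);T[:3,3]=c["position"]
    d=dict(px=c["pixels"],depth=c["depth"],f=200/np.tan(np.radians(c["fov_y"])/2),cx=c["cx"],cy=c["cy"],T=T);np.savez(f"pics/{n}0.npz",**d)
d=load("side0");P=cloud(d)
for u,v in[(345,152),(310,150),(345,130),(380,130),(340,170),(319,192),(345,206),(284,250),(255,292),(400,147),(300,220),(240,330),(330,230)]:print(u,v,P[v,u].round(),plane(d,u,v,0).round())
np.set_printoptions(suppress=True)
z=P[...,2];m=(abs(z-88)<5);m[:,:290]=0;m[:,400:]=0;m[:110]=0;m[200:]=0
q=P[m][:,:2].astype(np.float32);print(len(q),cv2.minAreaRect(q),cv2.boxPoints(cv2.minAreaRect(q)))
E
```

```text
345 152 [ 588. -287.   83.] [ 644. -347.    0.]
310 150 [ 664. -215.   85.] [ 728. -270.    0.]
345 130 [ 654. -351.   87.] [ 718. -419.    0.]
380 130 [ 640. -506.   -2.] [ 638. -505.    0.]
340 170 [ 548. -228.   79.] [ 599. -281.    0.]
319 192 [ 554. -151.   38.] [ 577. -172.    0.]
345 206 [ 465. -169.   38.] [ 486. -192.    0.]
284 250 [471.  52.  33.] [489.  40.   0.]
255 292 [423. 188.  34.] [440. 179.   0.]
400 147 [ 458. -376.  139.] [ 540. -494.    0.]
300 220 [537. -60.   0.] [537. -60.   0.]
240 330 [380. 271.   4.] [382. 271.   0.]
330 230 [ 453. -100.   -0.] [ 453. -100.    0.]
1900 ((656.6163940429688, -318.15301513671875), (268.4970703125, 303.4578857421875), 28.068784713745117) [[ 466.76453 -247.43805]
 [ 609.5509  -515.2042 ]
 [ 846.46826 -388.86798]
 [ 703.6819  -121.10181]]
```

Call:
play_rows(steps="0.85 -0.4 -0.6 0 0 0 1;0.85 -0.4 -0.6 0 0 0 1;0.85 -0.4 -0.6 0 0 0 1;0.85 -0.4 -0.6 0 0 0 1;0.85 -0.4 -0.6 0 0 0 1;0.85 -0.4 -0.6 0 0 0 1;0.85 -0.4 -0.6 0 0 0 1;0.85 -0.4 -0.6 0 0 0 1;0.85 -0.4 -0.6 0 0 0 1;0 0 0 0 0 0 1")

```text
time: 0.93
tool_pos: [399.9, -369.6, 372.1]
orientation: [0.002, 0.973, 0.23, 0.002]
wrist_force: [1.0, 0.0, 0.5]
width: 0.995
```

```bash
python3 - <<'E'
from h import *
from bench import cams,monitor
np.set_printoptions(suppress=True,precision=2)
d=cap("wrist","w1");print(d["T"]);s=monitor.observe();print(s["tool_pos"],s["orientation"],s["time"]);print(np.linalg.inv(pose(s))@d["T"])
E
```

```text
[[   0.45   -0.86   -0.24  465.93]
 [  -0.89   -0.43   -0.12 -335.23]
 [   0.      0.27   -0.96  522.67]
 [   0.      0.      0.      1.  ]]
[ 398.9  -371.03  370.43] [0.   0.97 0.23 0.  ] 0.9833
[[   0.     -0.96   -0.27   76.12]
 [   1.     -0.      0.     -1.65]
 [  -0.     -0.27    0.96 -152.17]
 [   0.      0.      0.      1.  ]]
```

View pics/w1.png

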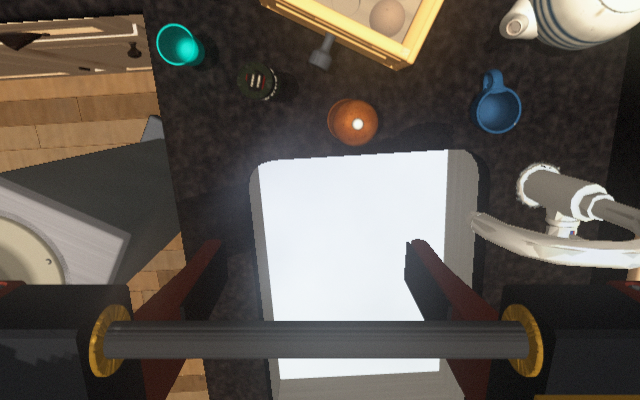

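The wrist view shows jar (258,84), mill (353,122), knob (322,52), turquoise (180,45). I'll shift forward to see the whole chest and the tumbler.

Call:
play_rows(steps="0.9 -0.3 0 0 0 0 1;0.9 -0.3 0 0 0 0 1;0.9 -0.3 0 0 0 0 1;0.9 -0.3 0 0 0 0 1;0.9 -0.3 0 0 0 0 1;0.9 -0.3 0 0 0 0 1;0 0 0 0 0 0 1;0 0 0 0 0 0 1;0 0 0 0 0 0 1")

```text
time: 1.73
tool_pos: [498.1, -272.9, 367.6]
orientation: [-0.0, 0.974, 0.227, -0.001]
wrist_force: [0.9, 0.0, 0.2]
width: 1.004
```

```bash
python3 - <<'E'
from h import *
d=cap("wrist","w2");P=cloud(d);z=P[...,2]
m=(abs(z-88)<4).astype(np.uint8)*255
cv2.imwrite("pics/w2m.png",m)
n,l,st,ce=cv2.connectedComponentsWithStats(m)
for i in range(1,n):
    if st[i,4]>300: print(st[i],cv2.minAreaRect(P[l==i][:,:2].astype(np.float32)))
E
```

```text
[  293     0   203   176 16470] ((615.1769409179688, -312.94281005859375), (129.3762664794922, 199.3270721435547), 2.480306625366211)
[573  49  67 105 772] ((709.672607421875, -535.9890747070312), (115.76681518554688, 60.52142333984375), 29.065555572509766)
```

View pics/w2.png

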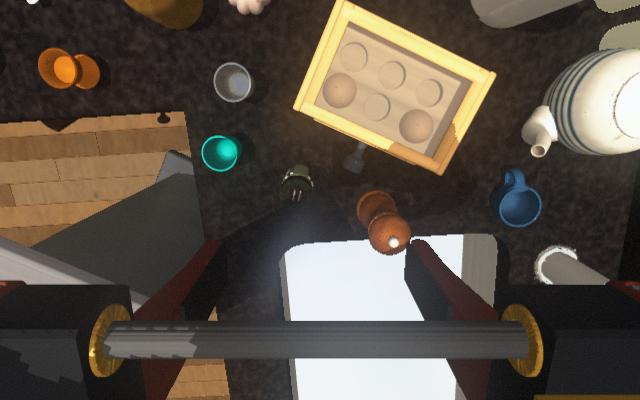

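The wrist view shows the chest whole, eggs at (340,90) and (417,125), tumbler (233,82), jar (298,183), mill (385,225), knob (355,155), brown cup (70,68). Measuring with depth.

```bash
python3 - <<'E'
from h import *
np.set_printoptions(suppress=True,precision=1)
for t in("w1","w2"):
    d=load(t);P=cloud(d)
    for nm,c,r in(("jar",(468,-257),40),("mill",(473,-381),45),("tumbler",(554,-151),45),("turq",(465,-169),45),("cupB",(471,52),50)):
        D=np.hypot(P[...,0]-c[0],P[...,1]-c[1])<r
        for lo,hi in((20,50),(50,70),(70,97),(99,112),(110,145)):
            q=P[D&(P[...,2]>lo)&(P[...,2]<hi)]
            if len(q)>25:
                (x,y),rr=cv2.minEnclosingCircle(q[:,:2].astype(np.float32));print(t,nm,lo,hi,len(q),(round(x),round(y)),round(rr,1),q.mean(0),q[:,2].max())
d=load("w2")
a=np.radians(2.48);C=np.array([615.2,-312.9]);M=np.array([[np.cos(a),-np.sin(a)],[np.sin(a),np.cos(a)]])
for nm,l,z in(("knob",(-100,0),46),("eggA",(-20,55),73),("eggB",(-20,-55),73),("jar?",(-145,62),105),("mill?",(-145,-62),150),("fl",(-65,100),88),("fr",(-65,-100),88)):
    p=C+M@l;print(nm,p,pix(d,(*p,z)))
P=cloud(d);print([P[v,u] for u,v in((360,118),(387,250-12),(190,130),(150,105))])
E
```

```text
w1 jar 20 50 62 (462, -275) 17.6 [ 462.4 -281.5   35.8] 49.63802152180381
w1 jar 50 70 78 (461, -273) 17.9 [ 462.1 -281.2   61.7] 69.48576282297563
w1 jar 70 97 78 (459, -274) 17.5 [ 459.9 -281.1   84.8] 96.57049707771483
w1 jar 99 112 1087 (459, -264) 20.2 [ 459.3 -264.5  104.7] 107.91121984108884
w1 mill 20 50 134 (467, -375) 23.8 [ 466.1 -364.1   40.6] 49.855901577637724
w1 mill 110 145 1571 (468, -384) 25.1 [ 468.4 -382.1  132.3] 144.85528046871968
w1 turq 20 50 661 (453, -156) 21.6 [ 453.1 -149.9   35.2] 49.9410534388482
w1 turq 50 70 467 (453, -155) 23.4 [ 453.7 -152.6   56.7] 61.03897997984291
w2 jar 20 50 111 (464, -263) 20.2 [ 475.1 -260.5   35.8] 49.568093390698664
w2 jar 50 70 99 (464, -262) 19.5 [ 474.4 -259.6   61. ] 69.94420361905475
w2 jar 70 97 123 (462, -263) 19.8 [ 475.1 -260.    84.5] 96.8201682107362
w2 jar 99 112 868 (459, -264) 20.3 [ 459.9 -263.5  104.5] 107.71770927091296
w2 mill 20 50 345 (468, -385) 26.9 [ 477.7 -370.7   39.9] 49.962210532271854
w2 mill 50 70 256 (468, -384) 22.8 [ 476.6 -372.5   58.7] 69.83626604663192
w2 mill 70 97 68 (473, -376) 16.3 [ 47
[... 318 characters left out ...]
5 -133.8   57. ] 60.63067646287692
w2 turq 20 50 442 (454, -156) 21.5 [ 448.  -150.7   35.2] 49.97668700536116
w2 turq 50 70 337 (453, -155) 23.5 [ 451.9 -153.5   56.8] 60.620736164270056
w2 cupB 20 50 1042 (462, 62) 22.8 [459.8  67.7  38.5] 49.98918566735517
w2 cupB 50 70 334 (461, 63) 23.7 [460.7  64.2  52.3] 55.148079100398945
knob [ 515.3 -317.2] [352.1 164.5]
eggA [ 592.8 -258.8] [341.2  88.4]
eggB [ 597.6 -368.7] [423.2 126.6]
jar? [ 467.7 -257.2] [293.2 186.4]
mill? [ 473.  -381.1] [394.6 239.9]
fl [ 545.9 -215.8] [290.6 108.7]
fr [ 554.6 -415.6] [441.6 176.9]
[array([ 572.4, -293.6,   83.7]), array([ 467.8, -377.4,  136.5]), array([451.4, -94. ,  -3.7]), array([459.4, -32. ,  -1.7])]
```

```bash
python3 - <<'E'
from h import *
np.set_printoptions(suppress=True,precision=0)
P=cloud(load("side0"))
for u,v in((271,182),(271,195),(275,215),(203,190),(208,230),(287,186),(225,262),(313,245),(305,260),(296,285),(290,300),(255,290),(248,298)):print(u,v,P[v,u])
P=P.reshape(-1,3)
for lo in range(-160,240,40):
    q=P[(P[:,0]>420)&(P[:,0]<680)&(P[:,1]>lo)&(P[:,1]<lo+40)]
    t=[ (int(x),int(q[(q[:,0]>=x)&(q[:,0]<x+20),2].max(initial=-99))) for x in range(420,680,20)];print(lo,t)
d=load("w2");P=cloud(d)
for lo in range(-100,60,20):
    q=P[(P[...,1]>lo)&(P[...,1]<lo+20)&(abs(P[...,2])<6)];print(lo,np.sort(q[:,0])[:5])
E
```

```text
271 182 [592. -13. 157.]
271 195 [590.  -7. 109.]
275 215 [569.   2.  48.]
203 190 [608. 169. 256.]
208 230 [595. 191. 129.]
287 186 [635. -97.  38.]
225 262 [564. 184.   6.]
313 245 [449. -32.  -4.]
305 260 [426.  18.  -0.]
296 285 [385.  86.  -2.]
290 300 [363. 126.  -3.]
255 290 [426. 185.  38.]
248 298 [419. 212.  40.]
-160 [(420, 62), (440, 62), (460, 61), (480, 7), (500, 63), (520, 63), (540, 63), (560, 62), (580, 6), (600, 7), (620, 41), (640, 44), (660, 5)]
-120 [(420, 6), (440, 9), (460, 7), (480, 6), (500, 6), (520, 59), (540, 61), (560, 6), (580, 5), (600, 34), (620, 50), (640, 58), (660, 228)]
-80 [(420, -99), (440, -2), (460, 6), (480, 5), (500, 6), (520, 5), (540, 6), (560, 98), (580, 105), (600, 104), (620, -99), (640, 237), (660, 239)]
-40 [(420, 0), (440, 6), (460, 6), (480, 8), (500, 6), (520, 7), (540, 6), (560, 109), (580, 169), (600, 168), (620, 237), (640, 240), (660, 582)]
0 [(420, 6), (440, 8), (460, 51), (480, 5), (500, 7), (520, 6), (540, 7), (560, 98), (580, 107), (600, 240), (620, 240), (640, 582), (660, 583)]
40 [(420, 57), (440, 58), (460, 56), (480, 55)
[... 241 characters left out ...]
 -99)]
120 [(420, 7), (440, 6), (460, 7), (480, 6), (500, 24), (520, 28), (540, 20), (560, 19), (580, 515), (600, 721), (620, 706), (640, 483), (660, 424)]
160 [(420, 57), (440, 5), (460, 7), (480, 5), (500, 20), (520, 27), (540, 762), (560, 754), (580, 514), (600, 263), (620, 262), (640, 153), (660, 7)]
200 [(420, 56), (440, 6), (460, 5), (480, 7), (500, 21), (520, 784), (540, 778), (560, 514), (580, 28), (600, 133), (620, 131), (640, 5), (660, 158)]
-100 [435. 435. 437. 437. 438.]
-80 [467. 467. 468. 469. 469.]
-60 [456. 457. 457. 457. 458.]
-40 [143. 145. 146. 146. 146.]
-20 [133. 134. 135. 136. 136.]
0 [124. 124. 125. 126. 126.]
20 [114. 114. 116. 116. 117.]
40 [106. 107. 108. 108. 108.]
```

```bash
python3 - <<'E'
from h import *
for n in("w1","w2","scene0"):
    P=cloud(load(n)).reshape(-1,3)
    for lo in range(-600,-400,25):
        q=P[(P[:,1]>lo)&(P[:,1]<lo+25)&(P[:,2]<320)]
        print(n,lo,[(x,int(q[(q[:,0]>=x)&(q[:,0]<x+25),2].max(initial=-99))) for x in range(350,575,25)])
E
```

```text
w1 -600 [(350, -99), (375, -99), (400, -99), (425, 250), (450, 258), (475, 247), (500, 1), (525, 47), (550, 49)]
w1 -575 [(350, -99), (375, -99), (400, 177), (425, 242), (450, 243), (475, -99), (500, 2), (525, 49), (550, 49)]
w1 -550 [(350, -99), (375, -99), (400, 155), (425, 209), (450, -99), (475, 0), (500, 2), (525, 49), (550, 49)]
w1 -525 [(350, -99), (375, -99), (400, -99), (425, -99), (450, -99), (475, 1), (500, 2), (525, 2), (550, 48)]
w1 -500 [(350, -99), (375, -99), (400, -99), (425, -99), (450, 1), (475, 2), (500, 1), (525, 1), (550, 1)]
w1 -475 [(350, -99), (375, -99), (400, -99), (425, 0), (450, 2), (475, 3), (500, 2), (525, 2), (550, 1)]
w1 -450 [(350, -99), (375, -99), (400, -99), (425, 1), (450, 1), (475, 1), (500, 2), (525, 1), (550, 1)]
w1 -425 [(350, -99), (375, -99), (400, 1), (425, 123), (450, 134), (475, 131), (500, 2), (525, 1), (550, 89)]
w2 -600 [(350, -99), (375, -99), (400, -99), (425, -99), (450, -99), (475, -99), (500, 2), (525, 1), (550, 49)]
w2 -575 [(350, -99), (375, -99), (400, -99), (425, -99), (450, -99), (475, -99), (500, 2), (525, 49), (550, 49)]
w
[... 851 characters left out ...]
(500, 3), (525, 51), (550, 47)]
scene0 -550 [(350, -99), (375, -99), (400, -99), (425, 189), (450, -99), (475, 1), (500, 2), (525, 49), (550, 50)]
scene0 -525 [(350, -99), (375, -99), (400, -99), (425, -99), (450, -99), (475, 2), (500, 3), (525, 3), (550, 47)]
scene0 -500 [(350, -99), (375, -99), (400, -99), (425, -99), (450, 3), (475, 3), (500, 2), (525, 3), (550, 3)]
scene0 -475 [(350, -99), (375, -99), (400, -99), (425, 0), (450, 3), (475, 3), (500, 3), (525, 4), (550, 0)]
scene0 -450 [(350, -99), (375, -99), (400, -99), (425, 1), (450, 2), (475, 5), (500, 3), (525, 2), (550, 4)]
scene0 -425 [(350, -99), (375, -99), (400, 3), (425, 49), (450, 123), (475, 6), (500, 3), (525, 2), (550, 91)]
```

Call:
play_rows(steps="0 0 0 0 0 0.92 1;0 0 0 0 0 0.92 1;0 0 0 0 0 0.92 1;0 0 0 0 0 0.92 1;0 0 0 0 0 0.92 1;0 0 0 0 0 0 1;0 0 0 0 0 0 1")

```text
time: 2.37
tool_pos: [498.0, -272.9, 368.6]
orientation: [0.0, 1.0, 0.03, -0.0]
wrist_force: [0.2, -0.2, 0.2]
width: 1.003
```

```bash
cat >> h.py <<'E'
def go(*targets):
    from bench import monitor
    s=monitor.observe();T=pose(s);p=s["tool_pos"]
    print("t%.2f"%s["time"],"at",p.round(1),"yaw %.2f"%np.degrees(np.arctan2(T[1,0],T[0,0])),"tilt",T[:2,2].round(4),"F",s["wrist_force"].round(1),"w %.3f"%s["width"])
    for t in targets:
        print(t,"units",(T[:3,:3].T@(np.array(t,float)-p)/25).round(2));p=np.array(t,float)
E
python3 - <<'E'
from h import *
d=cap("wrist","w3");P=cloud(d);z=P[...,2]
# chest front edge line fit
m=(abs(z-88)<4).astype(np.uint8);n,l,st,_=cv2.connectedComponentsWithStats(m);i=1+np.argmax(st[1:,4])
q=P[l==i][:,:2];print(cv2.minAreaRect(q.astype(np.float32)))
e=np.array([[q[(q[:,1]>y)&(q[:,1]<y+4),0].min(),y+2] for y in range(-400,-225,4) if ((q[:,1]>y)&(q[:,1]<y+4)).sum()>5])
c=np.polyfit(e[:,1],e[:,0],1);print("front yaw",np.degrees(-np.arctan(c[0])),"x at -317",np.polyval(c,-317))
D=np.hypot(P[...,0]-459,P[...,1]+264)<40
q=P[D&(z>99)&(z<112)];print(cv2.minEnclosingCircle(q[:,:2].astype(np.float32)))
go((459,-264,200),(459,-264,82))
E
```

```text
((615.6339721679688, -313.0263671875), (128.83848571777344, 200.055419921875), 2.6674587726593018)
front yaw 2.5060392573648143 x at -317 552.1464698608979
((459.3650207519531, -263.28753662109375), 20.295373916625977)
t2.42 at [ 498.2 -272.7  368.6] yaw 3.41 tilt [-0.     -0.0002] F [-0.6  0.7  0.9] w 0.996
(459, -264, 200) units [-1.54 -0.44  6.75]
(459, -264, 82) units [ 0.   -0.    4.72]
```

View pics/w3.png

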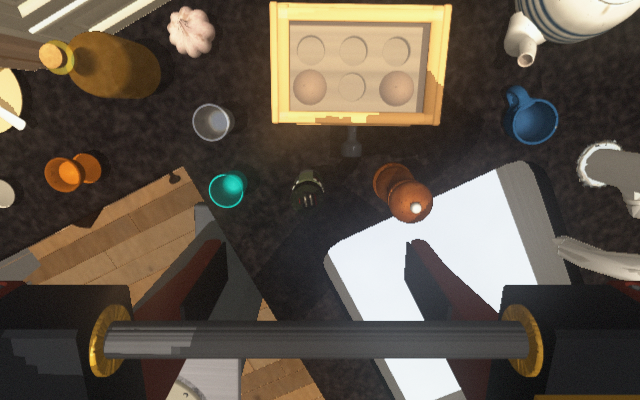

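The wrist view is aligned with the chest: knob (351,140), jar (308,190), mill (395,190), tumbler (212,122). Now grasp the jar.

Call:
play_rows(steps="-0.17 -0.04 0.75 0 0 0 1;-0.17 -0.04 0.75 0 0 0 1;-0.17 -0.04 0.75 0 0 0 1;-0.17 -0.04 0.75 0 0 0 1;-0.17 -0.04 0.75 0 0 0 1;-0.17 -0.04 0.75 0 0 0 1;-0.17 -0.04 0.75 0 0 0 1;-0.17 -0.04 0.75 0 0 0 1;-0.17 -0.04 0.75 0 0 0 1;0 0 0 0 0 0 1")

```text
time: 3.25
tool_pos: [458.0, -264.6, 195.5]
orientation: [-0.002, 1.0, 0.03, -0.003]
wrist_force: [-0.2, 0.2, -0.5]
width: 0.998
```

Call:
play_rows(steps="0 0 0.94 0 0 0 1;0 0 0.94 0 0 0 1;0 0 0.94 0 0 0 1;0 0 0.94 0 0 0 1;0 0 0.5 0 0 0 1;0 0 0.44 0 0 0 1;0 0 0 0 0 0 1;0 0 0 0 0 0 1;0 0 0 0 0 0 1")

```text
time: 4.0
tool_pos: [460.8, -265.7, 84.2]
orientation: [0.001, 1.0, 0.029, 0.001]
wrist_force: [-0.5, -0.4, -0.1]
width: 1.002
```

```bash
python3 - <<'E'
from h import *
go((459.3,-263.6,82))
E
```

```text
t4.00 at [ 460.8 -265.7   84.2] yaw 3.36 tilt [ 0.0021 -0.0014] F [-0.5 -0.4 -0.1] w 1.002
(459.3, -263.6, 82) units [-0.05 -0.09  0.09]
```

Call:
play_rows(steps="-0.05 -0.09 0.08 0 0 0 1;0 0 0 0 0 0 1;0 0 0 0 0 0 0.3;0 0 0 0 0 0 0.3;0 0 0 0 0 0 0.3;0 0 0 0 0 0 0.3;0 0 0 0 0 0 0.3;0 0 0 0 0 0 0.3")

```text
time: 4.67
tool_pos: [458.6, -263.0, 80.3]
orientation: [-0.0, 1.0, 0.029, -0.0]
wrist_force: [-0.1, 0.1, 0.7]
width: 0.588
```

```bash
python3 - <<'E'
from h import *
go((459.3,-263.6,180),(510,-5,180),(510,-5,83))
E
```

```text
t4.67 at [ 458.6 -263.    80.3] yaw 3.35 tilt [-0.0001  0.0001] F [-0.1  0.1  0.7] w 0.588
(459.3, -263.6, 180) units [ 0.03  0.03 -3.99]
(510, -5, 180) units [  2.63 -10.21   0.  ]
(510, -5, 83) units [0.   0.   3.88]
```

Call:
play_rows(steps="0 0 0 0 0 0 0.3;0 0 0 0 0 0 0.3;0 0 0 0 0 0 0.3;0 0 0 0 0 0 0.3;0 0 0 0 0 0 0.3;0 0 0 0 0 0 0.3")

```text
time: 5.17
tool_pos: [458.6, -263.0, 80.3]
orientation: [0.0, 1.0, 0.029, -0.0]
wrist_force: [-0.1, 0.1, 0.1]
width: 0.458
```

Call:
play_rows(steps="0 0 -0.3 0 0 0 0.3;0 0 -0.8 0 0 0 0.3;0 0 -0.8 0 0 0 0.3;0 0 -0.8 0 0 0 0.3;0 0 -0.5 0 0 0 0.3;0 0 0 0 0 0 0.3")

```text
time: 5.67
tool_pos: [459.8, -263.7, 164.3]
orientation: [0.002, 1.0, 0.029, 0.002]
wrist_force: [0.4, 0.3, -0.9]
width: 0.46
```

```bash
python3 - <<'E'
from h import *
go((510,-5,160),(510,-5,83))
E
```

```text
t5.67 at [ 459.8 -263.7  164.3] yaw 3.35 tilt [ 0.005  -0.0032] F [ 0.4  0.3 -0.9] w 0.460
(510, -5, 160) units [  2.61 -10.21   0.15]
(510, -5, 83) units [-0.01 -0.01  3.08]
```

Call:
play_rows(steps="0.2 -0.6 0 0 0 0 0.3;0.22 -0.9 0 0 0 0 0.3;0.22 -0.9 0 0 0 0 0.3;0.22 -0.9 0 0 0 0 0.3;0.22 -0.9 0 0 0 0 0.3;0.22 -0.9 0 0 0 0 0.3;0.22 -0.9 0 0 0 0 0.3;0.22 -0.9 0 0 0 0 0.3;0.22 -0.9 0 0 0 0 0.3;0.22 -0.9 0 0 0 0 0.3")

```text
time: 6.5
tool_pos: [499.9, -41.5, 159.0]
orientation: [-0.0, 1.0, 0.029, -0.001]
wrist_force: [-0.4, 0.5, -0.6]
width: 0.458
```

Call:
play_rows(steps="0.22 -0.9 0 0 0 0 0.3;0.22 -0.6 0 0 0 0 0.3;0 0 0.5 0 0 0 0.3;0 0 0.7 0 0 0 0.3;0 0 0.7 0 0 0 0.3;0 0 0.6 0 0 0 0.3;0 0 0.4 0 0 0 0.3;0 0 0 0 0 0 0.3;0 0 0 0 0 0 0.3")

```text
time: 7.25
tool_pos: [508.5, -5.0, 86.8]
orientation: [-0.0, 1.0, 0.029, -0.001]
wrist_force: [0.4, 0.5, -1.0]
width: 0.463
```

```bash
python3 - <<'E'
from h import *
go((510,-5,81))
E
```

```text
t7.25 at [508.5  -5.   86.8] yaw 3.32 tilt [-0.002  0.   ] F [ 0.4  0.5 -1. ] w 0.463
(510, -5, 81) units [0.06 0.   0.23]
```

Call:
play_rows(steps="0 0 0.12 0 0 0 0.3;0 0 0.1 0 0 0 0.3;0 0 0 0 0 0 0.3;0 0 0 0 0 0 1;0 0 0 0 0 0 1;0 0 0 0 0 0 1;0 0 0 0 0 0 1")

```text
time: 7.83
tool_pos: [509.4, -4.6, 82.8]
orientation: [0.0, 1.0, 0.029, 0.0]
wrist_force: [0.1, 0.2, -0.2]
width: 0.723
```

Call:
play_rows(steps="0 0 -0.5 0 0 0 1;0 0 -0.9 0 0 0 1;0 0 -0.9 0 0 0 1;0 0 -0.9 0 0 0 1;0 0 -0.9 0 0 0 1;0 0 0 0 0 0 1")

```text
time: 8.33
tool_pos: [511.0, -4.7, 191.6]
orientation: [0.0, 1.0, 0.029, 0.005]
wrist_force: [0.6, -0.7, 1.4]
width: 0.998
```

```bash
python3 - <<'E'
from h import *
go((468.2,-383.7,185),(468.2,-383.7,114))
E
```

```text
t8.33 at [511.   -4.7 191.6] yaw 3.35 tilt [ 0.0093 -0.0007] F [ 0.6 -0.7  1.4] w 0.998
(468.2, -383.7, 185) units [-2.6  15.03  0.26]
(468.2, -383.7, 114) units [-0.03 -0.    2.84]
```

Call:
play_rows(steps="-0.16 0.9 0 0 0 0 1;-0.16 0.95 0 0 0 0 1;-0.16 0.95 0 0 0 0 1;-0.16 0.95 0 0 0 0 1;-0.16 0.95 0 0 0 0 1;-0.16 0.95 0 0 0 0 1;-0.16 0.95 0 0 0 0 1;-0.16 0.95 0 0 0 0 1;-0.16 0.95 0 0 0 0 1;-0.16 0.95 0 0 0 0 1")

```text
time: 9.17
tool_pos: [482.6, -243.9, 184.8]
orientation: [-0.0, 1.0, 0.029, -0.0]
wrist_force: [0.8, -0.6, -0.4]
width: 1.0
```

Call:
play_rows(steps="-0.16 0.95 0 0 0 0 1;-0.16 0.95 0 0 0 0 1;-0.16 0.95 0 0 0 0 1;-0.16 0.95 0 0 0 0 1;-0.16 0.95 0 0 0 0 1;-0.16 0.83 0 0 0 0 1;0 0 0.2 0 0 0 1;0 0 0 0 0 0 1;0 0 0 0 0 0 1;0 0 0 0 0 0 1")

```text
time: 10.0
tool_pos: [467.4, -382.4, 179.8]
orientation: [-0.0, 1.0, 0.03, -0.0]
wrist_force: [-0.1, 0.0, -0.5]
width: 0.997
```

```bash
python3 - <<'E'
from h import *
go((468.2,-383.7,114))
E
```

```text
t10.00 at [ 467.4 -382.4  179.8] yaw 3.40 tilt [-0.0001  0.0006] F [-0.1  0.  -0.5] w 0.997
(468.2, -383.7, 114) units [0.03 0.06 2.63]
```

Call:
play_rows(steps="0.03 0.05 0.5 0 0 0 1;0 0 0.8 0 0 0 1;0 0 0.8 0 0 0 1;0 0 0.5 0 0 0 1;0 0 0 0 0 0 1;0 0 0 0 0 0 1;0 0 0 0 0 0 0.4;0 0 0 0 0 0 0.4;0 0 0 0 0 0 0.4;0 0 0 0 0 0 0.4")

```text
time: 10.83
tool_pos: [468.4, -385.0, 116.0]
orientation: [0.001, 1.0, 0.029, 0.001]
wrist_force: [-0.3, 0.3, 1.1]
width: 0.739
```

Call:
play_rows(steps="0 0 0 0 0 0 0.4;0 0 0 0 0 0 0.4;0 0 0 0 0 0 0.4;0 0 0 0 0 0 0.4;0 0 0 0 0 0 0.4;0 0 0 0 0 0 0.4;0 0 0 0 0 0 0.4")

```text
time: 11.42
tool_pos: [468.1, -384.8, 115.1]
orientation: [0.0, 1.0, 0.029, 0.0]
wrist_force: [0.2, 0.3, 1.2]
width: 0.537
```

```bash
python3 - <<'E'
from h import *
go((468.2,-383.7,230),(505,-82,230),(505,-82,114))
E
```

```text
t11.42 at [ 468.1 -384.8  115.1] yaw 3.34 tilt [ 0.0003 -0.0004] F [0.2 0.3 1.2] w 0.537
(468.2, -383.7, 230) units [ 0.01 -0.04 -4.59]
(505, -82, 230) units [  2.17 -11.96  -0.  ]
(505, -82, 114) units [-0.   -0.    4.64]
```

Call:
play_rows(steps="0 0 -0.3 0 0 0 0.4;0 0 -0.8 0 0 0 0.4;0 0 -0.9 0 0 0 0.4;0 0 -0.9 0 0 0 0.4;0 0 -0.7 0 0 0 0.4;0.1 -0.5 0 0 0 0 0.4;0.16 -0.85 0 0 0 0 0.4;0.16 -0.9 0 0 0 0 0.4;0.16 -0.9 0 0 0 0 0.4;0.16 -0.9 0 0 0 0 0.4")

```text
time: 12.25
tool_pos: [480.1, -280.5, 203.1]
orientation: [-0.001, 1.0, 0.029, -0.001]
wrist_force: [0.1, 0.5, -2.5]
width: 0.536
```

Call:
play_rows(steps="0.16 -0.9 0 0 0 0 0.4;0.16 -0.9 0 0 0 0 0.4;0.16 -0.9 0 0 0 0 0.4;0.16 -0.9 0 0 0 0 0.4;0.16 -0.9 0 0 0 0 0.4;0.16 -0.9 0 0 0 0 0.4;0.16 -0.9 0 0 0 0 0.4;0.16 -0.9 0 0 0 0 0.4;0.15 -0.7 0 0 0 0 0.4;0 0 0 0 0 0 0.4")

```text
time: 13.08
tool_pos: [504.3, -79.5, 203.4]
orientation: [-0.001, 1.0, 0.031, -0.001]
wrist_force: [0.4, -0.1, -1.6]
width: 0.537
```

```bash
python3 - <<'E'
from h import *
go((505,-82,115.5))
E
```

```text
t13.08 at [504.3 -79.5 203.4] yaw 3.57 tilt [-0.002   0.0025] F [ 0.4 -0.1 -1.6] w 0.537
(505, -82, 115.5) units [0.03 0.11 3.51]
```

Call:
play_rows(steps="0.03 0.11 0.5 0 0 0 0.4;0 0 0.8 0 0 0 0.4;0 0 0.8 0 0 0 0.4;0 0 0.7 0 0 0 0.4;0 0 0.4 0 0 0 0.4;0 0 0.15 0 0 0 0.4;0 0 0 0 0 0 0.4;0 0 0 0 0 0 0.4")

```text
time: 13.75
tool_pos: [505.7, -86.4, 121.6]
orientation: [0.0, 1.0, 0.029, 0.0]
wrist_force: [0.5, 0.1, -1.5]
width: 0.536
```

```bash
python3 - <<'E'
from h import *
go((505,-82,115.1))
E
```

```text
t13.75 at [505.7 -86.4 121.6] yaw 3.31 tilt [ 0.0005 -0.0002] F [ 0.5  0.1 -1.5] w 0.536
(505, -82, 115.1) units [-0.02 -0.18  0.26]
```

Call:
play_rows(steps="0 -0.15 0.1 0 0 0 0.4;0 0 0.14 0 0 0 0.4;0 0 0 0 0 0 0.4;0 0 0 0 0 0 0.4;0 0 0 0 0 0 0.75;0 0 0 0 0 0 0.75;0 0 0 0 0 0 0.75;0 0 0 0 0 0 0.75")

```text
time: 14.42
tool_pos: [505.7, -82.3, 115.7]
orientation: [0.0, 1.0, 0.029, 0.0]
wrist_force: [-0.3, -0.1, 0.1]
width: 0.747
```

Call:
play_rows(steps="0 0 -0.5 0 0 0 0.75;0 0 -0.9 0 0 0 0.75;0 0 -0.9 0 0 0 0.75;0 0 -0.9 0 0 0 0.75;0 0 -0.9 0 0 0 0.75;0 0 -0.9 0 0 0 0.75;0 0 -0.9 0 0 0 0.75;0 0.5 0 0 0 0 1;0 0.9 0 0 0 0 1;0 0.9 0 0 0 0 1")

```text
time: 15.25
tool_pos: [509.0, -140.4, 263.6]
orientation: [0.0, 1.0, 0.03, 0.001]
wrist_force: [0.6, 0.3, -0.6]
width: 0.94
```

Call:
play_rows(steps="0 0.9 0 0 0 0 1;0 0.9 0 0 0 0 1;0 0.9 0 0 0 0 1;0 0.9 0 0 0 0 1;0 0.9 0 0 0 0 1;0 0 0 0 0 0 1;0 0 0 0 0 0 1;0 0 0 0 0 0 1")

```text
time: 15.92
tool_pos: [515.2, -251.8, 262.5]
orientation: [-0.0, 1.0, 0.029, -0.0]
wrist_force: [-0.2, 0.6, 0.2]
width: 0.996
```

```bash
python3 - <<'E'
from h import *
d=cap("wrist","w4");P=cloud(d);z=P[...,2];cap("side","s4")
# knob: points in front of chest
C=np.array([615.5,-313.]);a=np.radians(2.6);M=np.array([[np.cos(a),-np.sin(a)],[np.sin(a),np.cos(a)]])
L=(P[...,:2]-C)@M
k=P[(L[...,0]>-120)&(L[...,0]<-72)&(abs(L[...,1])<30)&(z>30)&(z<75)]
print(len(k),k.min(0),k.max(0)); kl=(k[:,:2]-C)@M;print("chest-frame knob",kl.min(0),kl.max(0))
for nm,c,lo,hi in(("jar",(510,-5),99,112),("mill",(505,-82),110,145)):
    q=P[(np.hypot(P[...,0]-c[0],P[...,1]-c[1])<45)&(z>lo)&(z<hi)]
    if len(q):print(nm,cv2.minEnclosingCircle(q[:,:2].astype(np.float32)),q[:,2].max())
p=C+M@np.array([-100,0]);print(p);go((*p,140),(*p,38))
E
```

```text
700 [ 507.25052649 -331.13868425   41.8744476 ] [ 543.45000092 -303.73731926   60.28890545]
chest-frame knob [-108.27213135  -13.83907466] [-72.15067296  14.0242165 ]
jar ((510.2891845703125, -5.5772385597229), 20.961803436279297) 107.44973804925928
mill ((506.6423034667969, -81.5732192993164), 25.115224838256836) 144.9007329956558
[ 515.60294302 -317.53629881]
t16.02 at [ 515.4 -251.2  262.8] yaw 3.40 tilt [0.0003 0.0002] F [ 0.2  0.1 -0.7] w 0.997
(np.float64(515.6029430209285), np.float64(-317.5362988129254), 140) units [-0.15  2.65  4.91]
(np.float64(515.6029430209285), np.float64(-317.5362988129254), 38) units [-0.    0.    4.08]
```

View pics/w4.png

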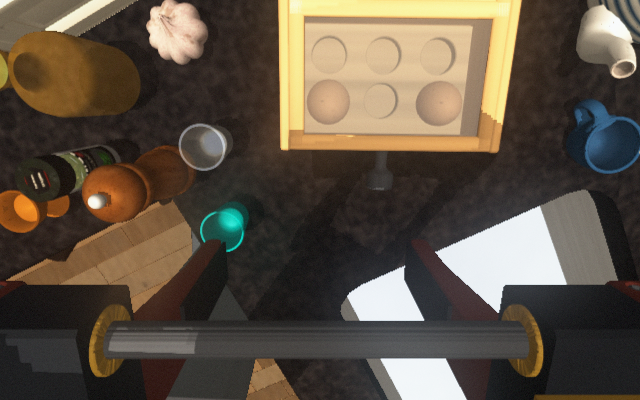

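View: knob (380,170), eggs (328,102), (438,103), mill and jar upright at left, all clear of the drawer. Go to the knob.

Call:
play_rows(steps="-0.02 0.5 0.8 0 0 0.16 1;-0.02 0.7 0.9 0 0 0 1;-0.02 0.7 0.9 0 0 0 1;-0.02 0.7 0.9 0 0 0 1;0 0 0.9 0 0 0 1;0 0 0.5 0 0 0 1;0 0 0 0 0 0 1;0 0 0 0 0 0 1")

```text
time: 16.68
tool_pos: [516.5, -315.9, 140.3]
orientation: [-0.0, 1.0, 0.023, -0.0]
wrist_force: [-0.4, -0.1, 0.6]
width: 0.997
```

```bash
python3 - <<'E'
from h import *
go((515.6,-317.5,38))
E
```

```text
t16.68 at [ 516.5 -315.9  140.3] yaw 2.61 tilt [-0.0005  0.0006] F [-0.4 -0.1  0.6] w 0.997
(515.6, -317.5, 38) units [-0.04  0.06  4.09]
```

Call:
play_rows(steps="-0.04 0.06 0.6 0 0 0 1;0 0 0.9 0 0 0 1;0 0 0.9 0 0 0 1;0 0 0.9 0 0 0 1;0 0 0.5 0 0 0 1;0 0 0.29 0 0 0 1;0 0 0 0 0 0 1;0 0 0 0 0 0 0.1;0 0 0 0 0 0 0.1;0 0 0 0 0 0 0.1")

```text
time: 17.52
tool_pos: [516.4, -319.0, 39.9]
orientation: [0.001, 1.0, 0.022, 0.001]
wrist_force: [-0.3, 0.0, 0.2]
width: 0.81
```

Call:
play_rows(steps="0 0 0 0 0 0 0.1;0 0 0 0 0 0 0.1;0 0 0 0 0 0 0.1;0 0 0 0 0 0 0.1;0 0 0 0 0 0 0.1;0 0 0 0 0 0 0.1;0 0 0 0 0 0 0.1;0 0 0 0 0 0 0.1;0 0 0 0 0 0 0.1;0 0 0 0 0 0 0.1")

```text
time: 18.35
tool_pos: [515.4, -318.6, 37.8]
orientation: [0.0, 1.0, 0.022, -0.0]
wrist_force: [-0.1, -1.0, -0.8]
width: 0.307
```

```bash
python3 - <<'E'
from h import *
go((515.6-94.9,-317.5-4.3,38))
E
```

```text
t18.35 at [ 515.4 -318.6   37.8] yaw 2.54 tilt [-0.0001 -0.0001] F [-0.1 -1.  -0.8] w 0.307
(420.70000000000005, -321.8, 38) units [-3.79 -0.04 -0.01]
```

Call:
play_rows(steps="-0.1 0 0 0 0 0 0.1;-0.2 0 0 0 0 0 0.1;-0.35 0 0 0 0 0 0.1;-0.4 0 0 0 0 0 0.1;-0.4 0 0 0 0 0 0.1;-0.4 0 0 0 0 0 0.1;-0.4 0 0 0 0 0 0.1;-0.4 0 0 0 0 0 0.1;-0.4 0 0 0 0 0 0.1;-0.3 0 0 0 0 0 0.1")

```text
time: 19.18
tool_pos: [430.4, -322.4, 37.8]
orientation: [0.0, 1.0, 0.022, -0.0]
wrist_force: [1.2, -1.6, -2.7]
width: 0.303
```

Call:
play_rows(steps="-0.2 0 0 0 0 0 0.1;-0.15 0 0 0 0 0 0.1;-0.1 0 0 0 0 0 0.1;-0.05 0 0 0 0 0 0.1;0 0 0 0 0 0 0.1;0 0 0 0 0 0 0.1;0 0 0 0 0 0 0.1")

```text
time: 19.77
tool_pos: [420.5, -322.8, 37.8]
orientation: [0.0, 1.0, 0.022, 0.001]
wrist_force: [5.3, -2.8, -4.7]
width: 0.309
```

```bash
python3 - <<'E'
from h import *
go((515.5-94.9,-318.5-4.3,38))
E
```

```text
t19.77 at [ 420.5 -322.8   37.8] yaw 2.58 tilt [ 0.0024 -0.0004] F [ 5.3 -2.8 -4.7] w 0.309
(420.6, -322.8, 38) units [ 0.    0.   -0.01]
```

Call:
play_rows(steps="0.04 0 0 0 0 0 0.1;0 0 0 0 0 0 1;0 0 0 0 0 0 1;0 0 0 0 0 0 1;0 0 0 0 0 0 1;0 0 0 0 0 0 1;0 0 0 0 0 0 1;0 0 0 0 0 0 1;0 0 -0.3 0 0 0 1;0 0 -0.7 0 0 0 1")

```text
time: 20.6
tool_pos: [419.0, -321.7, 60.9]
orientation: [-0.002, 1.0, 0.022, -0.002]
wrist_force: [0.4, -0.4, -0.6]
width: 0.951
```

Call:
play_rows(steps="0 0 -0.9 0 0 0 1;0 0 -0.9 0 0 0 1;0 0 -0.9 0 0 0 1;0 0 -0.9 0 0 0 1;0 0 -0.9 0 0 0 1;0 0 -0.9 0 0 0 1;0 0 -0.5 0 0 0 1;0 0 0 0 0 0 1;0 0 0 0 0 0 1")

```text
time: 21.35
tool_pos: [420.5, -322.9, 210.7]
orientation: [0.0, 1.0, 0.022, 0.0]
wrist_force: [0.2, 0.2, -0.3]
width: 1.002
```

```bash
python3 - <<'E'
from h import *
np.set_printoptions(suppress=True,precision=1)
d=cap("wrist","w5");P=cloud(d);z=P[...,2];cap("side","s5")
C=np.array([615.5,-313.]);a=np.radians(2.6);M=np.array([[np.cos(a),-np.sin(a)],[np.sin(a),np.cos(a)]])
L=(P[...,:2]-C)@M
for nm,l in(("A",(-115,55)),("B",(-115,-55))):
    e=C+M@np.array(l);q=P[(np.hypot(P[...,0]-e[0],P[...,1]-e[1])<26)&(z>40)&(z<80)]
    A=np.c_[2*q,np.ones(len(q))]
    # ellipsoid of revolution fit: stretch z by 21.5/28 -> sphere
    s=q.copy();s[:,2]*=21.5/28;A=np.c_[2*s,np.ones(len(s))];x=np.linalg.lstsq(A,(s**2).sum(1),rcond=None)[0]
    print(nm,"pred",e,"fit",x[:2],x[2]*28/21.5,"r",np.sqrt(x[3]+x[:3]@x[:3]),"top",q[:,2].max(),cv2.minEnclosingCircle(q[:,:2].astype(np.float32)))
f=P[(z>66)&(z<80)&(L[...,0]>-175)&(L[...,0]<-140)&(abs(L[...,1])<88)];print("front",((f[:,:2]-C)@M).min(0),((f[:,:2]-C)@M).max(0))
go()
E
```

```text
A pred [ 498.1 -263.3] fit [ 494.8 -263. ] 43.355336651205384 r 20.978896529472152 top 72.65314445305273 ((496.27105712890625, -263.3510437011719), 21.558691024780273)
B pred [ 503.1 -373.2] fit [ 499.6 -372.8] 43.44285067642038 r 20.863689223023023 top 72.71774619954579 ((501.12939453125, -372.549072265625), 21.511844635009766)
front [-159.9  -87.6] [-147.8   87.7]
t21.45 at [ 419.9 -322.4  208.6] yaw 2.54 tilt [-0.  0.] F [ 0.2 -0.4 -0.8] w 0.999
```

View pics/w5.png

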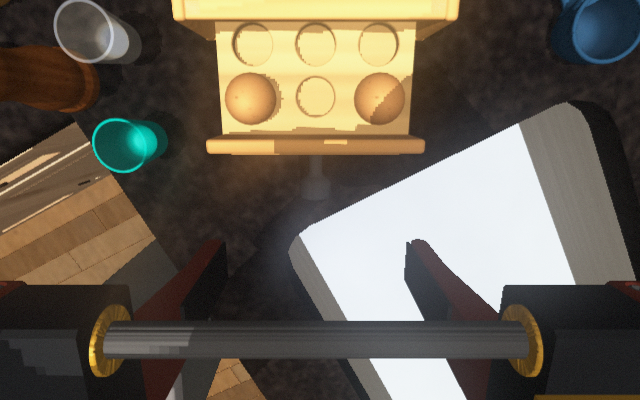

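View pics/s5.png

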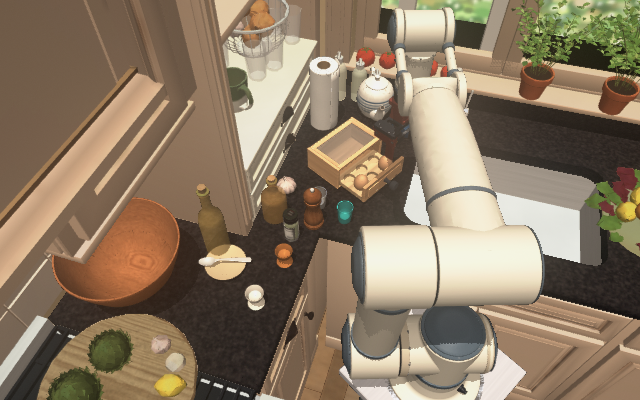

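Drawer fully open (front edge 94.9 mm out), eggs upright in wells at (251,98) and (379,98), mill and jar upright in the side view at (313,208),(291,225). Now fetch egg A.

Call:
play_rows(steps="0.5 -0.35 0.3 0 0 0 1;0.7 -0.5 0.6 0 0 0 1;0.7 -0.5 0.7 0 0 0 1;0.7 -0.5 0.7 0 0 0 1;0.56 -0.38 0.7 0 0 0 1;0 0 0.5 0 0 0 1;0 0 0 0 0 0 1;0 0 0 0 0 0 1")

```text
time: 22.12
tool_pos: [495.5, -263.4, 121.2]
orientation: [-0.001, 1.0, 0.022, -0.002]
wrist_force: [0.4, -0.0, -0.0]
width: 0.999
```

```bash
python3 - <<'E'
from h import *
go((496.5,-263.2,48))
E
```

```text
t22.12 at [ 495.5 -263.4  121.2] yaw 2.54 tilt [-0.0034  0.0015] F [ 0.4 -0.  -0. ] w 0.999
(496.5, -263.2, 48) units [ 0.05 -0.    2.93]
```

Call:
play_rows(steps="0.04 0 0.5 0 0 0 1;0 0 0.8 0 0 0 1;0 0 0.8 0 0 0 1;0 0 0.5 0 0 0 1;0 0 0.3 0 0 0 1;0 0 0 0 0 0 1;0 0 0 0 0 0 1;0 0 0 0 0 0 0.35;0 0 0 0 0 0 0.35;0 0 0 0 0 0 0.35")

```text
time: 22.95
tool_pos: [498.3, -263.8, 51.6]
orientation: [0.001, 1.0, 0.022, 0.001]
wrist_force: [-0.3, 0.0, 0.5]
width: 0.813
```

Call:
play_rows(steps="0 0 0 0 0 0 0.35;0 0 0 0 0 0 0.35;0 0 0 0 0 0 0.35;0 0 0 0 0 0 0.35;0 0 0 0 0 0 0.35;0 0 0 0 0 0 0.35;0 0 0 0 0 0 0.35;0 0 0 0 0 0 0.35")

```text
time: 23.62
tool_pos: [497.8, -263.6, 50.4]
orientation: [0.0, 1.0, 0.022, 0.0]
wrist_force: [0.3, -0.6, -0.3]
width: 0.465
```

```bash
python3 - <<'E'
from h import *
go((496.5,-263.2,208),(395,110,208))
E
```

```text
t23.62 at [ 497.8 -263.6   50.4] yaw 2.54 tilt [ 0.0001 -0.0002] F [ 0.3 -0.6 -0.3] w 0.465
(496.5, -263.2, 208) units [-0.05 -0.02 -6.3 ]
(395, 110, 208) units [ -3.39 -15.09  -0.  ]
```

Call:
play_rows(steps="0 0 -0.2 0 0 0 0.35;0 0 -0.6 0 0 0 0.35;0 0 -0.9 0 0 0 0.35;0 0 -0.9 0 0 0 0.35;0 0 -0.9 0 0 0 0.35;0 0 -0.9 0 0 0 0.35;0 0 -0.9 0 0 0 0.35;0 0 -0.6 0 0 0 0.35;-0.1 -0.4 0 0 0 0 0.35;-0.2 -0.8 0 0 0 0 0.35")

```text
time: 24.45
tool_pos: [489.1, -234.5, 198.3]
orientation: [0.0, 1.0, 0.021, 0.001]
wrist_force: [-0.1, 0.2, -0.7]
width: 0.468
```

Call:
play_rows(steps="-0.25 -0.9 0 0 0 0 0.35;-0.25 -0.9 0 0 0 0 0.35;-0.25 -0.9 0 0 0 0 0.35;-0.25 -0.9 0 0 0 0 0.35;-0.25 -0.9 0 0 0 0 0.35;-0.25 -0.9 0 0 0 0 0.35;-0.25 -0.9 0 0 0 0 0.35;-0.25 -0.9 0 0 0 0 0.35;-0.2 -0.9 0 0 0 0 0.35;-0.2 -0.9 0 0 0 0 0.35")

```text
time: 25.28
tool_pos: [417.7, -10.2, 196.5]
orientation: [-0.0, 1.0, 0.022, -0.001]
wrist_force: [-0.1, 0.0, -0.7]
width: 0.467
```

Call:
play_rows(steps="-0.2 -0.9 0 0 0 0 0.35;-0.2 -0.9 0 0 0 0 0.35;-0.2 -0.9 0 0 0 0 0.35;-0.2 -0.9 0 0 0 0 0.35;-0.1 -0.7 0 0 0 0 0.35;0 -0.4 0 0 0 0 0.35;0 0 0 0 0 0 0.35;0 0 0 0 0 0 0.35;0 0 0 0 0 0 0.35")

```text
time: 26.03
tool_pos: [391.3, 104.1, 197.4]
orientation: [0.0, 1.0, 0.022, -0.0]
wrist_force: [-0.7, -0.2, -0.1]
width: 0.468
```

```bash
python3 - <<'E'
from h import *
np.set_printoptions(suppress=True,precision=1)
d=cap("wrist","w6");P=cloud(d);z=P[...,2]
for nm,c in(("brown",(461,63)),("white",(423,190))):
    for lo,hi in((44,60),(51,58)):
        q=P[(np.hypot(P[...,0]-c[0],P[...,1]-c[1])<45)&(z>lo)&(z<hi)]
        if len(q):print(nm,len(q),cv2.minEnclosingCircle(q[:,:2].astype(np.float32)),q[:,2].max())
print(P[120:150:10,200:400:50]);go()
E
```

```text
brown 1092 ((460.7635803222656, 62.65866470336914), 23.55855941772461) 55.03457693985388
brown 559 ((460.7212829589844, 62.76264572143555), 23.48175621032715) 55.03457693985388
white 981 ((415.05291748046875, 195.9119110107422), 23.55035400390625) 55.422476196127946
white 503 ((414.9933166503906, 195.8380584716797), 23.507633209228516) 55.422476196127946
[[[445.4 217.4  -1.8]
  [447.5 169.6  -0.5]
  [449.5 122.2  -1.8]
  [453.3  78.7  41. ]]

 [[436.2 217.    0.9]
  [438.3 169.4   1.1]
  [440.2 121.9  -0.7]
  [445.9  79.3  52.4]]

 [[431.5 204.2  42.6]
  [428.8 169.6   0.2]
  [430.8 121.6  -0.1]
  [432.8  73.4  -1.4]]]
t26.08 at [391.4 103.9 197.6] yaw 2.49 tilt [-0. -0.] F [ 0.3 -0.  -0.5] w 0.464
```

View pics/w6.png

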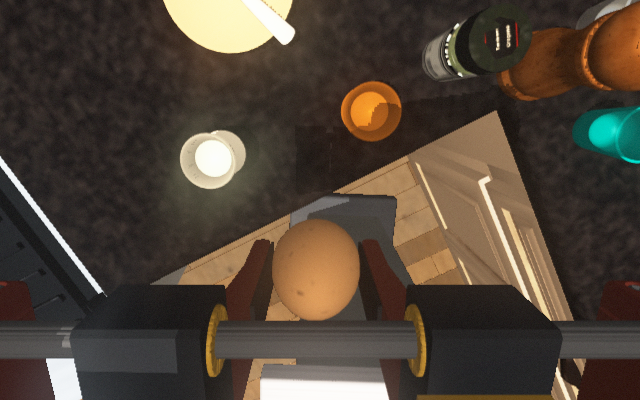

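```bash
python3 - <<'E'
from h import *
np.set_printoptions(suppress=True,precision=1)
d=load("w6");P=cloud(d);T=np.array([391.4,103.9,197.6])
q=P[(np.abs(P-T)<40).all(-1)&(np.abs(P[...,1]-T[1])<17)];s=q.copy();s[:,2]*=21.5/28
x=np.linalg.lstsq(np.c_[2*s,np.ones(len(s))],(s**2).sum(1),rcond=None)[0]
print(len(q),"fit rel",x[0]-T[0],x[1]-T[1],x[2]*28/21.5-T[2],np.sqrt(x[3]+x[:3]@x[:3]),"top",q[:,2].max()-T[2],"x range",(q.min(0)-T),(q.max(0)-T))
print(plane(d,316,269,192.2)-T)
go((415,195.9,150),(415,195.9,73))
E
```

```text
6580 fit rel -3.9290760425471944 1.0500090657606904 -10.402590949082054 22.906577619195435 top 21.84669648705875 x range [-18.5 -17.  -20. ] [20.4 17.  21.8]
[-1.7  0.6 -5.4]
t26.08 at [391.4 103.9 197.6] yaw 2.49 tilt [-0. -0.] F [ 0.3 -0.  -0.5] w 0.464
(415, 195.9, 150) units [ 1.1 -3.6  1.9]
(415, 195.9, 73) units [ 0.  -0.   3.1]
```

Call:
play_rows(steps="0.16 -0.42 0 0 0 0 0.35;0.25 -0.8 0.3 0 0 0 0.35;0.25 -0.8 0.5 0 0 0 0.35;0.25 -0.8 0.6 0 0 0 0.35;0.25 -0.8 0.6 0 0 0 0.35;0 0 0.6 0 0 0 0.35;0 0 0.4 0 0 0 0.35;0 0 0 0 0 0 0.35;0 0 0 0 0 0 0.35;0 0 0 0 0 0 0.35")

```text
time: 26.92
tool_pos: [416.8, 196.1, 123.9]
orientation: [-0.0, 1.0, 0.022, 0.001]
wrist_force: [0.9, 0.2, -0.1]
width: 0.464
```

```bash
python3 - <<'E'
from h import *
go((416.5,195.4,120),(416.5,195.4,73))
E
```

```text
t26.92 at [416.8 196.1 123.9] yaw 2.48 tilt [0.0014 0.0005] F [ 0.9  0.2 -0.1] w 0.464
(416.5, 195.4, 120) units [-0.01  0.03  0.16]
(416.5, 195.4, 73) units [-0.    0.    1.88]
```

Lower to about 79, then creep.

Call:
play_rows(steps="0 0.02 0.4 0 0 0 0.35;0 0 0.5 0 0 0 0.35;0 0 0.4 0 0 0 0.35;0 0 0.3 0 0 0 0.35;0 0 0.2 0 0 0 0.35;0 0 0 0 0 0 0.35;0 0 0 0 0 0 0.35;0 0 0 0 0 0 0.35")

```text
time: 27.58
tool_pos: [416.5, 196.0, 78.3]
orientation: [-0.0, 1.0, 0.022, 0.0]
wrist_force: [0.4, -1.1, 0.1]
width: 0.469
```

Call:
play_rows(steps="0 0 0.06 0 0 0 0.35;0 0 0.06 0 0 0 0.35;0 0 0 0 0 0 0.35;0 0 0 0 0 0 0.35")

```text
time: 27.92
tool_pos: [416.4, 195.9, 75.1]
orientation: [-0.0, 1.0, 0.022, 0.0]
wrist_force: [-0.3, 0.1, 0.1]
width: 0.466
```

```bash
python3 - <<'E'
from h import *
go((416.5,195.4,73))
E
```

```text
t27.92 at [416.4 195.9  75.1] yaw 2.55 tilt [0.0004 0.0002] F [-0.3  0.1  0.1] w 0.466
(416.5, 195.4, 73) units [0.   0.02 0.08]
```

Call:
play_rows(steps="0 0 0.05 0 0 0 0.35;0 0 0 0 0 0 0.35;0 0 0 0 0 0 0.35")

```text
time: 28.17
tool_pos: [416.5, 196.0, 74.3]
orientation: [-0.0, 1.0, 0.022, 0.0]
wrist_force: [-1.3, 0.3, 4.4]
width: 0.466
```

Call:
play_rows(steps="0 0 0.04 0 0 0 0.35;0 0 0 0 0 0 0.35;0 0 0 0 0 0 0.35")

```text
time: 28.42
tool_pos: [416.8, 196.1, 74.0]
orientation: [-0.0, 1.0, 0.022, 0.001]
wrist_force: [-1.9, -0.8, 8.1]
width: 0.469
```

Call:
play_rows(steps="0 0 0 0 0 0 0.52;0 0 0 0 0 0 0.58;0 0 0 0 0 0 0.65;0 0 0 0 0 0 0.75;0 0 0 0 0 0 0.9;0 0 0 0 0 0 0.9;0 0 0 0 0 0 0.9;0 0 -0.3 0 0 0 0.9;0 0 -0.7 0 0 0 0.9;0 0 -0.9 0 0 0 0.9")

```text
time: 29.25
tool_pos: [415.3, 195.5, 119.4]
orientation: [0.001, 1.0, 0.022, -0.002]
wrist_force: [0.1, -0.0, 0.1]
width: 0.902
```

Call:
play_rows(steps="0 0 -0.9 0 0 0 0.9;0 0 -0.9 0 0 0 0.9;-0.5 0.5 -0.9 0 0 0 1;-0.5 0.8 -0.3 0 0 0 1;-0.3 0.8 0 0 0 0 1;0 0 0 0 0 0 1;0 0 0 0 0 0 1")

```text
time: 29.83
tool_pos: [386.3, 141.7, 196.0]
orientation: [-0.0, 1.0, 0.021, 0.001]
wrist_force: [-0.9, 0.4, -0.5]
width: 0.997
```

```bash
python3 - <<'E'
from h import *
np.set_printoptions(suppress=True,precision=1)
d=cap("wrist","w7");P=cloud(d);z=P[...,2]
q=P[(np.hypot(P[...,0]-415,P[...,1]-196)<30)&(z>62)];print(len(q),cv2.minEnclosingCircle(q[:,:2].astype(np.float32)),"top",q[:,2].max(),"toppt",q[q[:,2]>q[:,2].max()-3].mean(0))
q=P[(np.hypot(P[...,0]-415,P[...,1]-196)<40)&(z>48)&(z<57)];print(cv2.minEnclosingCircle(q[:,:2].astype(np.float32)))
go((501.2,-372.6,205),(501.2,-372.6,51))
E
```

```text
24760 ((413.1710510253906, 193.74847412109375), 27.669837951660156) top 290.4666661010438 toppt [409.4 196.1 288.5]
((415.0802001953125, 195.9039764404297), 23.43793296813965)
t29.88 at [386.3 142.1 195.5] yaw 2.50 tilt [0. 0.] F [ 1.6 -0.2  0.3] w 1.002
(501.2, -372.6, 205) units [ 3.7 20.8 -0.4]
(501.2, -372.6, 51) units [-0.   0.   6.2]
```

View pics/w7.png

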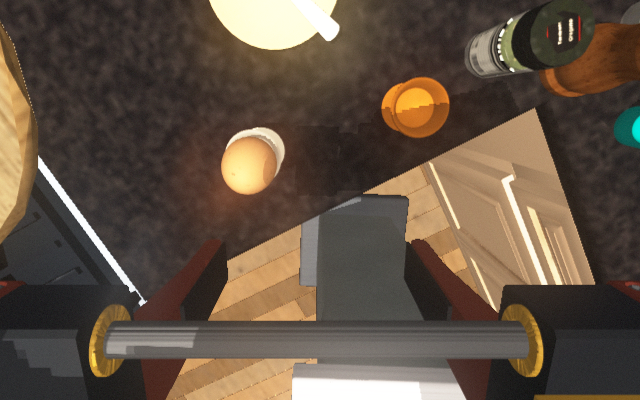

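Egg A sits upright in the white cup at (250,165), cup unmoved. Next egg B.

Call:
play_rows(steps="0.1 0.5 0 0 0 0 1;0.17 0.95 0 0 0 0 1;0.17 0.95 0 0 0 0 1;0.17 0.95 0 0 0 0 1;0.17 0.95 0 0 0 0 1;0.17 0.95 0 0 0 0 1;0.17 0.95 0 0 0 0 1;0.17 0.95 0 0 0 0 1;0.17 0.95 0 0 0 0 1;0.17 0.95 0 0 0 0 1")

```text
time: 30.72
tool_pos: [437.5, -82.7, 194.5]
orientation: [-0.0, 1.0, 0.023, -0.001]
wrist_force: [0.0, 0.1, 0.8]
width: 0.997
```

Call:
play_rows(steps="0.17 0.95 0 0 0 0 1;0.17 0.95 0 0 0 0 1;0.17 0.95 0 0 0 0 1;0.17 0.95 0 0 0 0 1;0.17 0.95 0 0 0 0 1;0.17 0.95 0 0 0 0 1;0.17 0.95 0 0 0 0 1;0.17 0.95 0 0 0 0 1;0.17 0.95 0 0 0 0 1;0.17 0.95 0 0 0 0 1")

```text
time: 31.55
tool_pos: [490.9, -318.2, 193.9]
orientation: [-0.001, 1.0, 0.023, -0.001]
wrist_force: [0.5, 0.0, 0.5]
width: 1.002
```

Call:
play_rows(steps="0.17 0.95 0.4 0 0 0 1;0.2 0.35 0.7 0 0 0 1;0 0 0.9 0 0 0 1;0 0 0.9 0 0 0 1;0 0 0.2 0 0 0 1;0 0 0 0 0 0 1;0 0 0 0 0 0 1;0 0 0 0 0 0 1")

```text
time: 32.22
tool_pos: [501.5, -349.8, 119.5]
orientation: [0.001, 1.0, 0.023, 0.001]
wrist_force: [0.1, 0.1, -0.6]
width: 1.0
```

```bash
python3 - <<'E'
from h import *
go((501.1,-372.6,50.5))
E
```

```text
t32.22 at [ 501.5 -349.8  119.5] yaw 2.58 tilt [ 0.002  -0.0015] F [ 0.1  0.1 -0.6] w 1.000
(501.1, -372.6, 50.5) units [-0.06  0.9   2.76]
```

Call:
play_rows(steps="-0.03 0.45 0 0 0 0 1;-0.03 0.45 0 0 0 0 1;0 0 0 0 0 0 1;0 0 0 0 0 0 1")

```text
time: 32.55
tool_pos: [499.9, -373.4, 118.1]
orientation: [0.0, 1.0, 0.021, 0.0]
wrist_force: [1.2, 0.5, -0.0]
width: 1.001
```

```bash
python3 - <<'E'
from h import *
go((501.1,-372.6,50.5))
E
```

```text
t32.55 at [ 499.9 -373.4  118.1] yaw 2.46 tilt [ 0.0006 -0.0005] F [ 1.2  0.5 -0. ] w 1.001
(501.1, -372.6, 50.5) units [ 0.05 -0.03  2.7 ]
```

Call:
play_rows(steps="0.05 -0.03 0.4 0 0 0 1;0 0 0.8 0 0 0 1;0 0 0.8 0 0 0 1;0 0 0.4 0 0 0 1;0 0 0.3 0 0 0 1;0 0 0 0 0 0 1;0 0 0 0 0 0 1;0 0 0 0 0 0 0.35;0 0 0 0 0 0 0.35;0 0 0 0 0 0 0.35")

```text
time: 33.38
tool_pos: [501.8, -371.8, 51.4]
orientation: [0.001, 1.0, 0.022, 0.001]
wrist_force: [0.2, -0.4, -0.4]
width: 0.811
```

Call:
play_rows(steps="0 0 0 0 0 0 0.35;0 0 0 0 0 0 0.35;0 0 0 0 0 0 0.35;0 0 0 0 0 0 0.35;0 0 0 0 0 0 0.35;0 0 0 0 0 0 0.35;0 0 0 0 0 0 0.35;0 0 0 0 0 0 0.35")

```text
time: 34.05
tool_pos: [501.7, -372.2, 50.9]
orientation: [0.001, 1.0, 0.022, 0.001]
wrist_force: [1.9, -4.4, 2.5]
width: 0.468
```

```bash
python3 - <<'E'
from h import *
go((501,-372.6,195),(400,-100,195),(425,63,195))
E
```

```text
t34.05 at [ 501.7 -372.2   50.9] yaw 2.53 tilt [ 0.0014 -0.0018] F [ 1.9 -4.4  2.5] w 0.468
(501, -372.6, 195) units [-0.02  0.03 -5.77]
(400, -100, 195) units [ -3.55 -11.07  -0.02]
(425, 63, 195) units [ 1.29 -6.47 -0.01]
```

Call:
play_rows(steps="0 0 -0.2 0 0 0 0.35;0 0 -0.6 0 0 0 0.35;0 0 -0.9 0 0 0 0.35;0 0 -0.9 0 0 0 0.35;0 0 -0.9 0 0 0 0.35;0 0 -0.9 0 0 0 0.35;0 0 -0.9 0 0 0 0.35;0 0 -0.5 0 0 0 0.35;-0.15 -0.4 0 0 0 0 0.35;-0.3 -0.8 0 0 0 0 0.35")

```text
time: 34.88
tool_pos: [488.7, -342.4, 195.0]
orientation: [-0.0, 1.0, 0.022, -0.0]
wrist_force: [1.1, 0.3, -0.4]
width: 0.471
```

Call:
play_rows(steps="-0.3 -0.9 0 0 0 0 0.35;-0.3 -0.9 0 0 0 0 0.35;-0.3 -0.9 0 0 0 0 0.35;-0.3 -0.9 0 0 0 0 0.35;-0.3 -0.9 0 0 0 0 0.35;-0.3 -0.9 0 0 0 0 0.35;-0.3 -0.9 0 0 0 0 0.35;-0.3 -0.9 0 0 0 0 0.35;-0.3 -0.9 0 0 0 0 0.35;-0.3 -0.9 0 0 0 0 0.35")

```text
time: 35.72
tool_pos: [402.6, -118.9, 194.1]
orientation: [-0.001, 1.0, 0.022, -0.001]
wrist_force: [0.0, 0.8, -0.6]
width: 0.468
```

Call:
play_rows(steps="-0.1 -0.9 0 0 0 0 0.35;0 -0.9 0 0 0 0 0.35;0.2 -0.9 0 0 0 0 0.35;0.2 -0.9 0 0 0 0 0.35;0.2 -0.9 0 0 0 0 0.35;0.2 -0.9 0 0 0 0 0.35;0.2 -0.7 0 0 0 0 0.35;0.2 -0.3 0 0 0 0 0.35;0 0 0 0 0 0 0.35;0 0 0 0 0 0 0.35")

```text
time: 36.55
tool_pos: [423.9, 40.4, 194.5]
orientation: [0.0, 1.0, 0.023, -0.001]
wrist_force: [-0.9, -0.1, -0.3]
width: 0.47
```

```bash
python3 - <<'E'
from h import *
np.set_printoptions(suppress=True,precision=1)
from bench import monitor
T=monitor.observe()["tool_pos"];d=cap("wrist","w8");P=cloud(d)
q=P[(np.abs(P-T)<40).all(-1)&(np.abs(P[...,1]-T[1])<17)];print("top",q[:,2].max()-T[2],"x",q[:,0].min()-T[0],q[:,0].max()-T[0],"A was -18.5 20.4, 21.8")
go((462.2,62.2,195),(462.2,62.2,120))
E
```

```text
top 22.24043864729839 x -17.04353694667992 21.428272152031354 A was -18.5 20.4, 21.8
t36.60 at [423.9  40.  194.7] yaw 2.54 tilt [-0. -0.] F [-0.4  0.4 -0.5] w 0.463
(462.2, 62.2, 195) units [ 1.6 -0.8 -0. ]
(462.2, 62.2, 120) units [ 0. -0.  3.]
```

Call:
play_rows(steps="0.3 -0.2 0 0 0 0 0.35;0.5 -0.3 0.4 0 0 0 0.35;0.5 -0.23 0.6 0 0 0 0.35;0.23 -0.1 0.8 0 0 0 0.35;0 0 0.7 0 0 0 0.35;0 0 0.4 0 0 0 0.35;0 0 0 0 0 0 0.35;0 0 0 0 0 0 0.35;0 0 0 0 0 0 0.35")

```text
time: 37.35
tool_pos: [462.0, 62.7, 124.0]
orientation: [-0.0, 1.0, 0.022, 0.001]
wrist_force: [0.0, 0.4, 0.3]
width: 0.468
```

```bash
python3 - <<'E'
from h import *
go((461.2,62.3,79))
E
```

```text
t37.35 at [462.   62.7 124. ] yaw 2.51 tilt [0.0019 0.0001] F [0.  0.4 0.3] w 0.468
(461.2, 62.3, 79) units [-0.04  0.02  1.8 ]
```

Call:
play_rows(steps="-0.03 0.02 0.4 0 0 0 0.35;0 0 0.5 0 0 0 0.35;0 0 0.4 0 0 0 0.35;0 0 0.3 0 0 0 0.35;0 0 0.2 0 0 0 0.35;0 0 0.05 0 0 0 0.35;0 0 0 0 0 0 0.35;0 0 0 0 0 0 0.35")

```text
time: 38.02
tool_pos: [460.9, 62.5, 76.6]
orientation: [-0.0, 1.0, 0.022, 0.0]
wrist_force: [0.3, -1.2, 0.1]
width: 0.466
```

Call:
play_rows(steps="0 0 0.05 0 0 0 0.35;0 0 0 0 0 0 0.35;0 0 0 0 0 0 0.35")

```text
time: 38.27
tool_pos: [461.0, 62.5, 75.6]
orientation: [-0.0, 1.0, 0.022, 0.0]
wrist_force: [0.3, -0.5, 0.3]
width: 0.466
```

Call:
play_rows(steps="0 0 0.05 0 0 0 0.35;0 0 0 0 0 0 0.35;0 0 0 0 0 0 0.35")

```text
time: 38.52
tool_pos: [461.1, 62.5, 74.6]
orientation: [-0.0, 1.0, 0.022, 0.001]
wrist_force: [0.0, 0.2, 4.9]
width: 0.467
```

Call:
play_rows(steps="0 0 0.03 0 0 0 0.35;0 0 0 0 0 0 0.35;0 0 0 0 0 0 0.52;0 0 0 0 0 0 0.58;0 0 0 0 0 0 0.65;0 0 0 0 0 0 0.75;0 0 0 0 0 0 0.9;0 0 0 0 0 0 0.9;0 0 0 0 0 0 0.9;0 0 -0.3 0 0 0 0.9")

```text
time: 39.35
tool_pos: [459.8, 62.4, 79.2]
orientation: [0.0, 1.0, 0.022, -0.002]
wrist_force: [-0.7, -0.9, -0.7]
width: 0.899
```

Call:
play_rows(steps="0 0 -0.7 0 0 0 0.9;0 0 -0.9 0 0 0 0.9;0 0 -0.9 0 0 0 0.9;0 0 -0.9 0 0 0 0.9;-0.6 -0.4 -0.9 0 0 0 1;-0.8 -0.4 -0.3 0 0 0 1;-0.6 0 0 0 0 0 1;0 0 0 0 0 0 1;0 0 0 0 0 0 1")

```text
time: 40.1
tool_pos: [410.0, 80.3, 196.4]
orientation: [-0.0, 1.0, 0.022, 0.001]
wrist_force: [-0.6, -0.6, 0.1]
width: 0.999
```

```bash
python3 - <<'E'
from h import *
np.set_printoptions(suppress=True,precision=1)
d=cap("wrist","w9");P=cloud(d);z=P[...,2]
for c in((461,63),(415,196)):
    D=np.hypot(P[...,0]-c[0],P[...,1]-c[1]);q=P[(D<30)&(z>62)&(z<130)];print("top",q[:,2].max(),q[q[:,2]>q[:,2].max()-2.5].mean(0))
    q=P[(D<40)&(z>48)&(z<57)];print("cup",cv2.minEnclosingCircle(q[:,:2].astype(np.float32)))
go((420.5,-322.8,190),(420.5,-322.8,38))
E
```

```text
top 95.48631235441883 [453.6  62.5  93.7]
cup ((460.9936218261719, 62.84225845336914), 23.385080337524414)
top 94.75652198576799 [407.9 196.5  93.2]
cup ((415.197021484375, 195.89776611328125), 23.496496200561523)
t40.15 at [410.2  80.1 195.8] yaw 2.54 tilt [ 0. -0.] F [-0.  -0.2 -0.1] w 1.000
(420.5, -322.8, 190) units [-0.3 16.1  0.2]
(420.5, -322.8, 38) units [-0.  -0.   6.1]
```

View pics/w9.png

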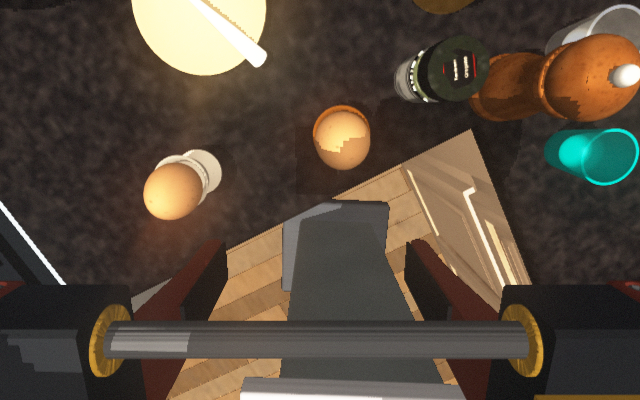

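```bash
python3 - <<'E'
from h import *
np.set_printoptions(suppress=True,precision=1)
def sl(t,c,z0,R):
    P=cloud(load(t));z=P[...,2];D=np.hypot(P[...,0]-c[0],P[...,1]-c[1])
    for lo in range(z0,z0+28,4):
        q=P[(D<R)&(z>lo)&(z<lo+4)]
        if len(q)<60: continue
        x=np.linalg.lstsq(np.c_[2*q[:,:2],np.ones(len(q))],(q[:,:2]**2).sum(1),rcond=None)[0]
        print(t,lo,len(q),x[:2],np.sqrt(x[2]+x[:2]@x[:2]).round(1))
sl("w9",(461,63),68,30);sl("w9",(415,196),68,30);sl("w7",(415,196),68,30)
print("ref in drawer");sl("w5",(496.3,-263.3),48,26)
E
python3 - <<'E'
import cv2
a=cv2.imread("pics/w9.png");cv2.imwrite("pics/w9c.png",cv2.resize(a[80:240,120:400],None,fx=2.8,fy=2.8,interpolation=cv2.INTER_CUBIC))
E
```

```text
w9 68 116 [457.4  62.7] 20.9
w9 72 213 [456.8  62.6] 20.0
w9 76 283 [456.2  62.5] 18.8
w9 80 392 [455.5  62.5] 16.9
w9 84 506 [454.9  62.4] 14.3
w9 88 600 [454.2  62.4] 10.5
w9 92 376 [453.9  62.2] 5.8
w9 68 186 [411.3 196.6] 20.9
w9 72 258 [410.8 196.5] 19.9
w9 76 301 [410.3 196.5] 18.5
w9 80 368 [409.6 196.5] 16.6
w9 84 464 [408.9 196.5] 13.9
w9 88 545 [408.3 196.5] 10.0
w9 92 280 [407.9 196.5] 5.3
w7 68 154 [411.3 196.4] 20.8
w7 72 223 [410.8 196.5] 19.9
w7 76 282 [410.1 196.6] 18.6
w7 80 387 [409.4 196.7] 16.7
w7 84 466 [408.6 196.8] 14.1
w7 88 593 [408.1 196.8] 10.1
w7 92 302 [407.8 196.8] 5.3
ref in drawer
w5 48 134 [ 495.6 -263.1] 20.3
w5 52 236 [ 495.2 -263. ] 19.1
w5 56 313 [ 494.8 -263. ] 17.3
w5 60 394 [ 494.4 -263. ] 14.9
w5 64 491 [ 494.  -263.1] 11.4
w5 68 431 [ 493.7 -263.2] 6.6
```

View pics/w9c.png

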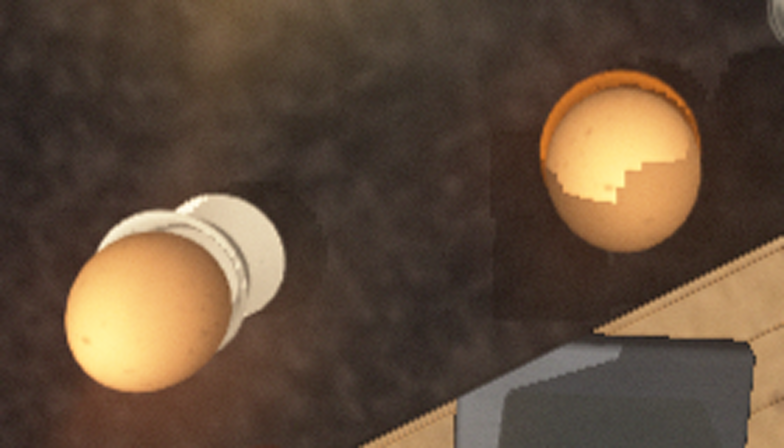

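Both eggs stand in their cups (brown cup (343,137), white (175,188)), though slices suggest a few degrees lean to -x, partly a view artefact (the drawer reference shows it too). I'll check from the other side on the way.

Call:
play_rows(steps="-0.5 0 0 0 0 0 1;-0.7 0 0 0 0 0 1;-0.7 0 0 0 0 0 1;-0.6 0 0 0 0 0 1;-0.2 0 0 0 0 0 1;0 0 0 0 0 0 1;0 0 0 0 0 0 1;0 0 0 0 0 0 1")

```text
time: 40.82
tool_pos: [343.1, 77.1, 195.4]
orientation: [0.0, 1.0, 0.022, -0.0]
wrist_force: [-0.5, -0.2, -0.2]
width: 0.999
```

```bash
cat > sl.py <<'E'
from h import *
np.set_printoptions(suppress=True,precision=1)
def sl(t,c,z0,R):
    P=cloud(load(t));z=P[...,2];D=np.hypot(P[...,0]-c[0],P[...,1]-c[1])
    for lo in range(z0,z0+28,6):
        q=P[(D<R)&(z>lo)&(z<lo+6)]
        if len(q)<60: continue
        x=np.linalg.lstsq(np.c_[2*q[:,:2],np.ones(len(q))],(q[:,:2]**2).sum(1),rcond=None)[0]
        print(t,lo,len(q),x[:2],np.sqrt(x[2]+x[:2]@x[:2]).round(1))
E
python3 - <<'E'
from sl import *
d=cap("wrist","w10");sl("w10",(461,63),68,30);sl("w10",(415,196),68,30)
cv2.imwrite("pics/w10c.png",cv2.resize(d["px"][0:200,150:450],None,fx=2.6,fy=2.6))
go((420.5,-322.8,190),(420.5,-322.8,38))
E
```

```text
w10 68 191 [456.9  62.6] 20.8
w10 74 490 [456.1  62.5] 19.2
w10 80 761 [455.3  62.3] 16.3
w10 86 1106 [454.4  62.3] 11.6
w10 92 481 [453.4  62.1] 5.8
w10 68 315 [411.  196.6] 20.8
w10 74 499 [410.3 196.5] 19.0
w10 80 701 [409.4 196.4] 16.0
w10 86 945 [408.5 196.4] 11.2
w10 92 389 [407.7 196.5] 5.6
t40.87 at [343.1  77.2 195.4] yaw 2.53 tilt [-0. -0.] F [0.3 0.3 0.1] w 0.999
(420.5, -322.8, 190) units [ 2.4 16.1  0.2]
(420.5, -322.8, 38) units [ 0.  -0.   6.1]
```

View pics/w10c.png

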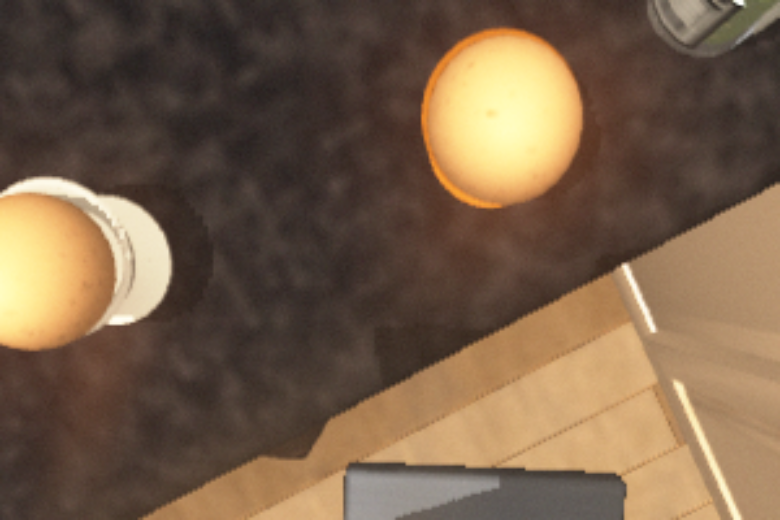

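From this side the eggs also read as about 8° (with the in-drawer reference reading 5°, so the true lean is small); seated and stable. On to shutting the drawer.

Call:
play_rows(steps="0.1 0.6 0 0 0 0 1;0.14 0.95 0 0 0 0 1;0.14 0.95 0 0 0 0 1;0.14 0.95 0 0 0 0 1;0.14 0.95 0 0 0 0 1;0.14 0.95 0 0 0 0 1;0.14 0.95 0 0 0 0 1;0.14 0.95 0 0 0 0 1;0.14 0.95 0 0 0 0 1;0.14 0.95 0 0 0 0 1")

```text
time: 41.7
tool_pos: [387.0, -151.4, 195.2]
orientation: [-0.0, 1.0, 0.022, -0.0]
wrist_force: [-0.1, -0.1, 0.9]
width: 1.002
```

Call:
play_rows(steps="0.14 0.95 0 0 0 0 1;0.14 0.95 0 0 0 0 1;0.14 0.95 0 0 0 0 1;0.14 0.95 0 0 0 0 1;0.14 0.95 0 0 0 0 1;0.14 0.95 0 0 0 0 1;0.14 0.95 0 0 0 0 1;0.06 0.3 0 0 0 0 1;0 0 0 0 0 0 1;0 0 0 0 0 0 1")

```text
time: 42.53
tool_pos: [420.3, -322.0, 194.9]
orientation: [-0.001, 1.0, 0.022, -0.001]
wrist_force: [0.1, -0.2, 0.2]
width: 1.0
```

```bash
python3 - <<'E'
from h import *
go((420.8,-322.8,195),(420.8,-322.8,38))
E
```

```text
t42.53 at [ 420.3 -322.   194.9] yaw 2.52 tilt [-0.0011  0.0015] F [ 0.1 -0.2  0.2] w 1.000
(420.8, -322.8, 195) units [ 0.02  0.03 -0.  ]
(420.8, -322.8, 38) units [0.01 0.01 6.28]
```

Call:
play_rows(steps="0 0.03 0.5 0 0 0 1;0 0 0.9 0 0 0 1;0 0 0.9 0 0 0 1;0 0 0.9 0 0 0 1;0 0 0.9 0 0 0 1;0 0 0.9 0 0 0 1;0 0 0.7 0 0 0 1;0 0 0.4 0 0 0 1;0 0 0.15 0 0 0 1;0 0 0 0 0 0 0.1")

```text
time: 43.37
tool_pos: [420.0, -322.0, 38.6]
orientation: [-0.0, 1.0, 0.023, -0.0]
wrist_force: [-0.2, 0.0, -0.6]
width: 0.954
```

Call:
play_rows(steps="0 0 0 0 0 0 0.1;0 0 0 0 0 0 0.1;0 0 0 0 0 0 0.1;0 0 0 0 0 0 0.1;0 0 0 0 0 0 0.1;0 0 0 0 0 0 0.1;0 0 0 0 0 0 0.1;0 0 0 0 0 0 0.1;0 0 0 0 0 0 0.1;0 0 0 0 0 0 0.1")

```text
time: 44.2
tool_pos: [420.3, -322.8, 39.4]
orientation: [-0.0, 1.0, 0.022, -0.0]
wrist_force: [-0.5, -0.1, 0.4]
width: 0.307
```

Call:
play_rows(steps="0 0 0 0 0 0 0.1;0 0 0 0 0 0 0.1;0 0 0 0 0 0 0.1")

```text
time: 44.45
tool_pos: [420.3, -322.8, 39.4]
orientation: [-0.0, 1.0, 0.022, -0.0]
wrist_force: [0.8, 0.9, 0.6]
width: 0.302
```

Call:
play_rows(steps="0.15 0 0 0 0 0 0.1;0.35 0 0 0 0 0 0.1;0.5 0 0 0 0 0 0.1;0.5 0 0 0 0 0 0.1;0.5 0 0 0 0 0 0.1;0.5 0 0 0 0 0 0.1;0.5 0 0 0 0 0 0.1;0.4 0 0 0 0 0 0.1;0.2 0 0 0 0 0 0.1;0.1 0 0 0 0 0 0.1")

```text
time: 45.28
tool_pos: [513.7, -318.7, 39.4]
orientation: [-0.0, 1.0, 0.023, 0.0]
wrist_force: [-1.2, 2.0, 1.9]
width: 0.307
```

Call:
play_rows(steps="0.08 0 0 0 0 0 0.1;0.04 0 0 0 0 0 0.1;0.04 0 0 0 0 0 0.1;0 0 0 0 0 0 0.1;0 0 0 0 0 0 0.1")

```text
time: 45.7
tool_pos: [515.2, -318.6, 39.3]
orientation: [-0.0, 1.0, 0.022, -0.001]
wrist_force: [-5.4, 3.1, 4.5]
width: 0.311
```

```bash
python3 - <<'E'
from h import *
go((515.4,-318.6,38))
E
```

```text
t45.70 at [ 515.2 -318.6   39.3] yaw 2.51 tilt [-0.0027  0.0008] F [-5.4  3.1  4.5] w 0.311
(515.4, -318.6, 38) units [0.01 0.   0.05]
```

Call:
play_rows(steps="0.04 0 0 0 0 0 0.1;0 0 0 0 0 0 0.1;0 0 0 0 0 0 1;0 0 0 0 0 0 1;0 0 0 0 0 0 1;0 0 0 0 0 0 1;0 0 0 0 0 0 1;0 0 0 0 0 0 1;0 0 0 0 0 0 1;0 0 0 0 0 0 1")

```text
time: 46.53
tool_pos: [517.8, -318.7, 39.4]
orientation: [0.0, 1.0, 0.022, 0.0]
wrist_force: [-0.1, 0.3, 0.1]
width: 0.87
```

Call:
play_rows(steps="0 0 -0.4 0 0 0 1;0 0 -0.9 0 0 0 1;0 0 -0.9 0 0 0 1;0 0 -0.9 0 0 0 1;0 0 -0.9 0 0 0 1;0 0 -0.9 0 0 0 1;0 0 -0.9 0 0 0 1;0 0 -0.9 0 0 0 1;0 0 -0.2 0 0 0 1;0 0 0 0 0 0 1")

```text
time: 47.37
tool_pos: [518.5, -319.1, 214.9]
orientation: [0.001, 1.0, 0.022, 0.002]
wrist_force: [0.5, -0.5, 0.6]
width: 0.999
```

```bash
python3 - <<'E'
from h import *
d=cap("wrist","w11");P=cloud(d);z=P[...,2]
C=np.array([615.5,-313.]);a=np.radians(2.6);M=np.array([[np.cos(a),-np.sin(a)],[np.sin(a),np.cos(a)]])
L=(P[...,:2]-C)@M
k=L[(L[...,0]>-150)&(L[...,0]<-72)&(abs(L[...,1])<20)&(z>35)&(z<75)];print("knob front",np.percentile(k[:,0],2),k[:,0].min(),"was -108.3")
go((506.2,-82,212),(506.2,-82,115.7))
E
```

```text
knob front -106.66895222479383 -107.23529891727007 was -108.3
t47.42 at [ 518.  -318.8  212.6] yaw 2.55 tilt [ 0.0013 -0.001 ] F [ 0.4 -0.2 -0.5] w 0.998
(506.2, -82, 212) units [-0.05 -9.48  0.01]
(506.2, -82, 115.7) units [-0.01 -0.    3.85]
```

Drawer is shut (knob front at -107 mm, as at the start or further in). Fetch the mill.

Call:
play_rows(steps="-0.02 -0.5 0 0 0 0 0.78;0 -0.9 0 0 0 0 0.78;0 -0.95 0 0 0 0 0.78;0 -0.95 0 0 0 0 0.78;0 -0.95 0 0 0 0 0.78;0 -0.95 0 0 0 0 0.78;0 -0.95 0 0 0 0 0.78;0 -0.95 0 0 0 0 0.78;0 -0.95 0 0 0 0 0.78;0 -0.95 0 0 0 0 0.78")

```text
time: 48.25
tool_pos: [506.0, -91.8, 209.5]
orientation: [-0.001, 1.0, 0.022, -0.002]
wrist_force: [-0.2, 0.6, 0.8]
width: 0.78
```

Call:
play_rows(steps="0 -0.48 0 0 0 0 0.78;0 0 0 0 0 0 0.78;0 0 0 0 0 0 0.78;0 0 0 0 0 0 0.78")

```text
time: 48.58
tool_pos: [506.5, -82.6, 211.2]
orientation: [0.0, 1.0, 0.022, -0.001]
wrist_force: [-0.8, -0.0, 0.1]
width: 0.781
```

```bash
python3 - <<'E'
from h import *
go((505.7,-82.3,115.7))
E
```

```text
t48.58 at [506.5 -82.6 211.2] yaw 2.52 tilt [-0.001  -0.0003] F [-0.8 -0.   0.1] w 0.781
(505.7, -82.3, 115.7) units [-0.03 -0.01  3.82]
```

Call:
play_rows(steps="-0.03 0 0.4 0 0 0 0.78;0 0 0.9 0 0 0 0.78;0 0 0.9 0 0 0 0.78;0 0 0.8 0 0 0 0.78;0 0 0.5 0 0 0 0.78;0 0 0.3 0 0 0 0.78;0 0 0 0 0 0 0.78;0 0 0 0 0 0 0.78;0 0 0 0 0 0 0.78")

```text
time: 49.33
tool_pos: [506.6, -82.3, 118.3]
orientation: [0.0, 1.0, 0.022, 0.001]
wrist_force: [0.9, 0.8, 0.0]
width: 0.782
```

```bash
python3 - <<'E'
from h import *
go((505.7,-82.3,115.7))
E
```

```text
t49.33 at [506.6 -82.3 118.3] yaw 2.53 tilt [ 0.0021 -0.0005] F [0.9 0.8 0. ] w 0.782
(505.7, -82.3, 115.7) units [-0.04 -0.    0.1 ]
```

Call:
play_rows(steps="-0.03 0 0.1 0 0 0 0.78;0 0 0 0 0 0 0.4;0 0 0 0 0 0 0.4;0 0 0 0 0 0 0.4;0 0 0 0 0 0 0.4;0 0 0 0 0 0 0.4;0 0 0 0 0 0 0.4;0 0 0 0 0 0 0.4;0 0 0 0 0 0 0.4;0 0 0 0 0 0 0.4")

```text
time: 50.17
tool_pos: [505.4, -82.0, 114.7]
orientation: [0.0, 1.0, 0.022, 0.0]
wrist_force: [0.1, -0.4, 3.1]
width: 0.536
```

```bash
python3 - <<'E'
from h import *
go((505.7,-82.3,205),(468.1,-384.8,205),(468.1,-384.8,115.1))
E
```

```text
t50.17 at [505.4 -82.  114.7] yaw 2.54 tilt [ 0.0006 -0.0002] F [ 0.1 -0.4  3.1] w 0.536
(505.7, -82.3, 205) units [ 0.02  0.01 -3.61]
(468.1, -384.8, 205) units [-2.04 12.02  0.  ]
(468.1, -384.8, 115.1) units [-0.  -0.   3.6]
```

Call:
play_rows(steps="0 0 -0.3 0 0 0 0.4;0 0 -0.8 0 0 0 0.4;0 0 -0.9 0 0 0 0.4;0 0 -0.9 0 0 0 0.4;0 0 -0.7 0 0 0 0.4;-0.1 0.5 0 0 0 0 0.4;-0.15 0.9 0 0 0 0 0.4;-0.15 0.9 0 0 0 0 0.4;-0.15 0.9 0 0 0 0 0.4;-0.15 0.9 0 0 0 0 0.4")

```text
time: 51.0
tool_pos: [491.3, -186.7, 202.5]
orientation: [-0.0, 1.0, 0.022, -0.001]
wrist_force: [-0.3, -0.4, -2.6]
width: 0.537
```

Call:
play_rows(steps="-0.15 0.9 0 0 0 0 0.4;-0.15 0.9 0 0 0 0 0.4;-0.15 0.9 0 0 0 0 0.4;-0.15 0.9 0 0 0 0 0.4;-0.15 0.9 0 0 0 0 0.4;-0.15 0.9 0 0 0 0 0.4;-0.15 0.9 0 0 0 0 0.4;-0.15 0.9 0 0 0 0 0.4;-0.14 0.7 0 0 0 0 0.4;0 0 0 0 0 0 0.4")

```text
time: 51.83
tool_pos: [465.3, -387.4, 201.5]
orientation: [-0.001, 1.0, 0.02, -0.002]
wrist_force: [0.4, -0.2, -2.4]
width: 0.537
```

Call:
play_rows(steps="0 0 0.4 0 0 0 0.4;0 0 0.8 0 0 0 0.4;0 0 0.8 0 0 0 0.4;0 0 0.6 0 0 0 0.4;0 0 0.3 0 0 0 0.4;0 0 0.1 0 0 0 0.4;0 0 0 0 0 0 0.4;0 0 0 0 0 0 0.4;0 0 0 0 0 0 0.4")

```text
time: 52.58
tool_pos: [468.1, -384.2, 130.8]
orientation: [0.001, 1.0, 0.022, 0.001]
wrist_force: [-0.0, -0.8, -2.3]
width: 0.54
```

```bash
python3 - <<'E'
from h import *
go((467.8,-384.5,114.8))
E
```

```text
t52.58 at [ 468.1 -384.2  130.8] yaw 2.56 tilt [ 0.0017 -0.0015] F [-0.  -0.8 -2.3] w 0.540
(467.8, -384.5, 114.8) units [-0.01  0.01  0.64]
```

Call:
play_rows(steps="-0.01 0.01 0.3 0 0 0 0.4;0 0 0.18 0 0 0 0.4;0 0 0.1 0 0 0 0.4;0 0 0 0 0 0 0.4;0 0 0 0 0 0 0.4")

```text
time: 53.0
tool_pos: [467.3, -384.2, 114.8]
orientation: [-0.0, 1.0, 0.022, 0.0]
wrist_force: [-0.1, 0.4, -0.3]
width: 0.537
```

```bash
python3 - <<'E'
from h import *
go((467.8,-384.5,114.8))
E
```

```text
t53.00 at [ 467.3 -384.2  114.8] yaw 2.54 tilt [0.     0.0002] F [-0.1  0.4 -0.3] w 0.537
(467.8, -384.5, 114.8) units [ 0.02  0.01 -0.  ]
```

Call:
play_rows(steps="0 0 0 0 0 0 1;0 0 0 0 0 0 1;0 0 0 0 0 0 1;0 0 0 0 0 0 1;0 0 0 0 0 0 1;0 0 0 0 0 0 1;0 0 -0.4 0 0 0 1;0 0 -0.9 0 0 0 1;0 0 -0.9 0 0 0 1;0 0 -0.9 0 0 0 1")

```text
time: 53.83
tool_pos: [467.2, -384.1, 193.9]
orientation: [-0.0, 1.0, 0.022, -0.0]
wrist_force: [0.3, -0.6, 0.3]
width: 0.997
```

Call:
play_rows(steps="0 0 -0.4 0 0 0 1;0.1 -0.5 0 0 0 0 1;0.15 -0.95 0 0 0 0 1;0.15 -0.95 0 0 0 0 1;0.15 -0.95 0 0 0 0 1;0.15 -0.95 0 0 0 0 1;0.15 -0.95 0 0 0 0 1;0.15 -0.95 0 0 0 0 1;0.15 -0.95 0 0 0 0 1;0.15 -0.95 0 0 0 0 1")

```text
time: 54.67
tool_pos: [490.2, -178.3, 200.7]
orientation: [-0.001, 1.0, 0.022, -0.001]
wrist_force: [0.9, 0.4, 0.3]
width: 1.001
```

Call:
play_rows(steps="0.15 -0.95 0 0 0 0 1;0.15 -0.95 0 0 0 0 1;0.15 -0.95 0 0 0 0 1;0.15 -0.95 0 0 0 0 1;0.15 -0.95 0 0 0 0 1;0.15 -0.95 0 0 0 0 1;0.1 -0.4 0 0 0 0 1;0 0 0 0 0 0 1;0 0 0 0 0 0 1;0 0 0 0 0 0 1")

```text
time: 55.5
tool_pos: [508.8, -27.8, 201.9]
orientation: [0.0, 1.0, 0.022, -0.0]
wrist_force: [0.3, -1.0, -0.5]
width: 0.995
```

```bash
python3 - <<'E'
from h import *
go((509.4,-4.8,81))
E
```

```text
t55.50 at [508.8 -27.8 201.9] yaw 2.51 tilt [-0.0008 -0.0004] F [ 0.3 -1.  -0.5] w 0.995
(509.4, -4.8, 81) units [ 0.07 -0.92  4.84]
```

Call:
play_rows(steps="0.03 -0.46 0 0 0 0 1;0.04 -0.46 0 0 0 0 1;0 0 0.4 0 0 0 1;0 0 0.9 0 0 0 1;0 0 0.9 0 0 0 1;0 0 0.9 0 0 0 1;0 0 0.9 0 0 0 1;0 0 0.5 0 0 0 1;0 0 0.2 0 0 0 1;0 0 0 0 0 0 1")

```text
time: 56.33
tool_pos: [509.0, -3.9, 83.4]
orientation: [-0.0, 1.0, 0.022, -0.001]
wrist_force: [0.1, -0.2, 0.5]
width: 1.003
```

Call:
play_rows(steps="0 0 0 0 0 0 1;0 0 0 0 0 0 1")

```text
time: 56.5
tool_pos: [510.6, -4.0, 86.6]
orientation: [0.0, 1.0, 0.022, 0.001]
wrist_force: [0.5, -0.3, -0.0]
width: 0.995
```

```bash
python3 - <<'E'
from h import *
go((509.4,-4.8,81))
E
```

```text
t56.50 at [510.6  -4.   86.6] yaw 2.55 tilt [ 0.0026 -0.0002] F [ 0.5 -0.3 -0. ] w 0.995
(509.4, -4.8, 81) units [-0.05  0.03  0.22]
```

Call:
play_rows(steps="-0.02 0.03 0.15 0 0 0 1;0 0 0 0 0 0 0.3;0 0 0 0 0 0 0.3;0 0 0 0 0 0 0.3;0 0 0 0 0 0 0.3;0 0 0 0 0 0 0.3;0 0 0 0 0 0 0.3;0 0 0 0 0 0 0.3;0 0 0 0 0 0 0.3;0 0 0 0 0 0 0.3")

```text
time: 57.33
tool_pos: [509.3, -4.7, 81.1]
orientation: [0.0, 1.0, 0.022, -0.0]
wrist_force: [-0.0, -0.9, -0.1]
width: 0.459
```

Call:
play_rows(steps="0 0 0 0 0 0 0.3;0 0 0 0 0 0 0.3;0 0 0 0 0 0 0.3;0 0 0 0 0 0 0.3")

```text
time: 57.67
tool_pos: [509.3, -4.7, 81.1]
orientation: [0.0, 1.0, 0.022, -0.0]
wrist_force: [-0.2, -1.0, 0.1]
width: 0.459
```

```bash
python3 - <<'E'
from h import *
from bench import monitor
x=monitor.observe()["tool_pos"][0]
go((509.4,-4.8,165),(458.6+x-509.3,-263.1,165))
E
```

```text
t57.67 at [509.3  -4.7  81.1] yaw 2.54 tilt [-0. -0.] F [-0.2 -1.   0.1] w 0.459
(509.4, -4.8, 165) units [ 0.01  0.   -3.36]
(np.float64(458.56741330254334), -263.1, 165) units [-2.49 10.23  0.  ]
```

Call:
play_rows(steps="0 0 -0.3 0 0 0 0.3;0 0 -0.8 0 0 0 0.3;0 0 -0.9 0 0 0 0.3;0 0 -0.8 0 0 0 0.3;0 0 -0.5 0 0 0 0.3;-0.1 0.5 0 0 0 0 0.3;-0.2 0.9 0 0 0 0 0.3;-0.22 0.9 0 0 0 0 0.3;-0.22 0.9 0 0 0 0 0.3;-0.22 0.9 0 0 0 0 0.3")

```text
time: 58.5
tool_pos: [489.4, -109.0, 163.6]
orientation: [-0.0, 1.0, 0.022, -0.0]
wrist_force: [0.3, -0.4, -0.9]
width: 0.459
```

Call:
play_rows(steps="-0.22 0.9 0 0 0 0 0.3;-0.22 0.9 0 0 0 0 0.3;-0.22 0.9 0 0 0 0 0.3;-0.22 0.9 0 0 0 0 0.3;-0.22 0.9 0 0 0 0 0.3;-0.22 0.9 0 0 0 0 0.3;-0.22 0.7 0 0 0 0 0.3;-0.2 0 0 0 0 0 0.3;0 0 0 0 0 0 0.3;0 0 0 0 0 0 0.3")

```text
time: 59.33
tool_pos: [453.1, -261.8, 163.6]
orientation: [-0.0, 1.0, 0.022, 0.0]
wrist_force: [0.1, -0.2, -1.0]
width: 0.461
```

Call:
play_rows(steps="0 0 0.4 0 0 0 0.3;0 0 0.8 0 0 0 0.3;0 0 0.8 0 0 0 0.3;0 0 0.5 0 0 0 0.3;0 0 0.3 0 0 0 0.3;0 0 0 0 0 0 0.3;0 0 0 0 0 0 0.3;0 0 0 0 0 0 0.3")

```text
time: 60.0
tool_pos: [453.8, -262.6, 94.9]
orientation: [0.001, 1.0, 0.022, 0.001]
wrist_force: [0.2, -1.0, -0.3]
width: 0.457
```

```bash
python3 - <<'E'
from h import *
go((458.6,-263,81))
E
```

```text
t60.00 at [ 453.8 -262.6   94.9] yaw 2.56 tilt [ 0.0016 -0.001 ] F [ 0.2 -1.  -0.3] w 0.457
(458.6, -263, 81) units [0.19 0.02 0.56]
```

Call:
play_rows(steps="0.1 0.02 0.1 0 0 0 0.3;0.1 0 0.2 0 0 0 0.3;0 0 0.13 0 0 0 0.3;0 0 0 0 0 0 0.3;0 0 0 0 0 0 0.3;0 0 0 0 0 0 0.3")

```text
time: 60.5
tool_pos: [458.1, -262.8, 82.8]
orientation: [-0.0, 1.0, 0.022, -0.0]
wrist_force: [0.7, -0.2, -1.9]
width: 0.463
```

```bash
python3 - <<'E'
from h import *
go((458.6,-263,80.8))
E
```

```text
t60.50 at [ 458.1 -262.8   82.8] yaw 2.54 tilt [-0.0002  0.0001] F [ 0.7 -0.2 -1.9] w 0.463
(458.6, -263, 80.8) units [0.02 0.01 0.08]
```

Lower the last 2 mm, release, rise, and back off for a check view.

Call:
play_rows(steps="0.02 0.01 0.07 0 0 0 0.3;0 0 0 0 0 0 0.3;0 0 0 0 0 0 0.3;0 0 0 0 0 0 1;0 0 0 0 0 0 1;0 0 0 0 0 0 1;0 0 0 0 0 0 1;0 0 0 0 0 0 1;0 0 0 0 0 0 1;0 0 -0.4 0 0 0 1")

```text
time: 61.33
tool_pos: [457.7, -262.3, 89.3]
orientation: [-0.001, 1.0, 0.022, -0.002]
wrist_force: [-0.3, -0.2, -0.1]
width: 0.953
```

Call:
play_rows(steps="0 0 -0.9 0 0 0 1;0 0 -0.9 0 0 0 1;0 0 -0.9 0 0 0 1;0 0 -0.9 0 0 0 1;0 0 -0.9 0 0 0 1;0 0 -0.9 0 0 0 1;0 0 -0.9 0 0 0 1;0 0 -0.9 0 0 0 1;0 0 -0.9 0 0 0 1;0 0 -0.4 0 0 0 1")

```text
time: 62.17
tool_pos: [458.9, -263.1, 308.0]
orientation: [0.001, 1.0, 0.022, 0.002]
wrist_force: [0.4, 0.4, 0.7]
width: 0.999
```

Call:
play_rows(steps="0 -0.3 -0.5 0 0 0 1;0.3 0 -0.5 0 0 0 1;0.3 0 0 0 0 0 1;0 0 0 0 0 0 1;0 0 0 0 0 0 1;0 0 0 0 0 0 1")

```text
time: 62.67
tool_pos: [473.1, -254.6, 327.0]
orientation: [-0.001, 1.0, 0.022, -0.001]
wrist_force: [0.0, 0.0, -0.1]
width: 0.999
```

```bash
python3 - <<'E'
from h import *
go()
d=cap("wrist","w12");P=cloud(d);z=P[...,2]
for nm,c,lo,hi in(("jar 459.3,-263.6",(459,-264),99,112),("mill 468.2,-383.7",(468,-384),110,145),("tumbler 541,-136",(541,-136),50,70),("turq 453,-155",(453,-155),50,70),("brown",(461,63),44,56)):
    q=P[(np.hypot(P[...,0]-c[0],P[...,1]-c[1])<45)&(z>lo)&(z<hi)]
    if len(q):print(nm,cv2.minEnclosingCircle(q[:,:2].astype(np.float32)),q[:,2].max())
C=np.array([615.5,-313.]);a=np.radians(2.6);M=np.array([[np.cos(a),-np.sin(a)],[np.sin(a),np.cos(a)]])
L=(P[...,:2]-C)@M;k=L[(L[...,0]>-150)&(L[...,0]<-72)&(abs(L[...,1])<20)&(z>35)&(z<75)];print("knob",k[:,0].min())
cap("side","s12")
E
```

```text
t62.67 at [ 473.1 -254.6  327. ] yaw 2.56 tilt [-0.0025  0.0014] F [ 0.   0.  -0.1] w 0.999
jar 459.3,-263.6 ((459.48779296875, -263.00616455078125), 20.0882511138916) 107.16969208202062
mill 468.2,-383.7 ((468.2942199707031, -382.7337341308594), 25.172807693481445) 144.59210077680189
tumbler 541,-136 ((540.8189697265625, -136.65382385253906), 23.308223724365234) 60.95062706387148
turq 453,-155 ((453.25164794921875, -154.9702911376953), 23.1328182220459) 60.52956554389152
brown ((461.4557189941406, 62.54198455810547), 23.4278621673584) 55.71972152048909
knob -107.48558368998084
```

View pics/w12.png

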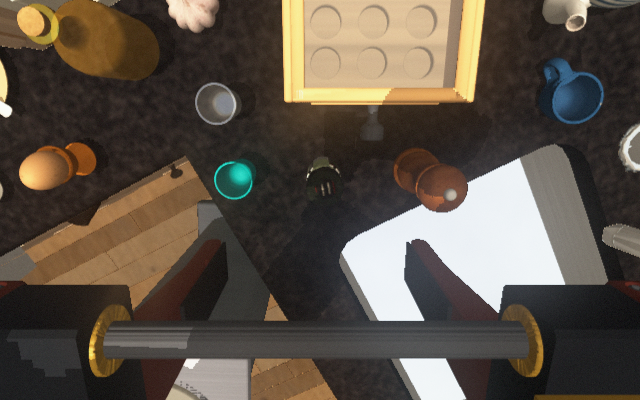

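View pics/s12.png

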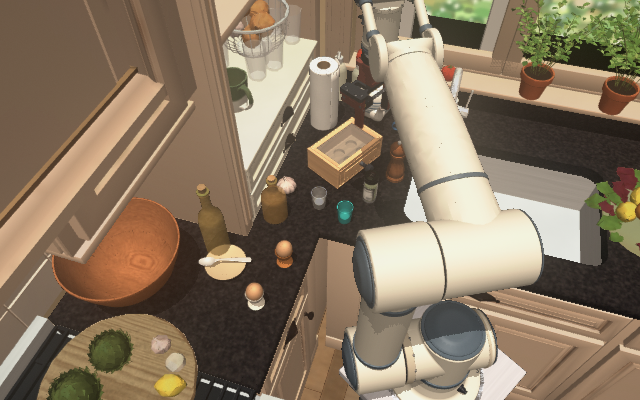

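The wrist view shows the drawer shut, with the jar at (323,178), the mill at (430,180) and the tumbler at (217,103). The side view shows both eggs upright at (284,250) and (255,292). Handing in.

```bash
python3 -c "
from bench import job
print(job.hand_in())"
```

```text
the job is handed in; nothing more can be done
None
```

The job is done and handed in at about 63 s. I set the jar and the mill aside upright and pulled the drawer to its stop. One egg went into each cup, then I shut the drawer and put the jar and mill back.

Last checks:
- **Drawer:** the knob's front edge reads -107.5 mm, against -108.3 mm at the start, so it is shut. When open it measured 94.9 mm of travel.
- **Jar and mill:** both stand upright within about 1 mm of where they began.
- **Tumbler and turquoise look-alike:** neither moved, to within about 1 mm.
- **Cups:** the brown one is within 1 mm of its first position. The white one, last measured before the drawer was shut, had not moved.
- **Eggs:** both sit stably in their cups and look upright in the side view. The depth slices disagree slightly, reading a lean of about 8° toward the robot. The same measure read about 5° for an egg still in its drawer well, so part of that is probably bias. I did not straighten them.

No push or contact I saw went above about 10 N at the wrist.

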